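# Put the burger turner and serving board away in the pass station tray

## Robot

A 6-joint arm with a two-finger parallel gripper is mounted at the origin on the work surface. World frame = base frame: x ahead of the robot, y to its left, z up, the work surface at z = 0. Lengths are in m, angles in rad, forces in N, time in s.
With the tool pointing down it reaches from about 0.325 to 0.9 m from the base axis. Payload 3.5 kg.
Tool frame: the origin (TCP) lies on the mounting face of the last link; the fingertips stand 173 mm ahead of it and the grasp point (between the pads) lies 155 mm ahead of it (robot.tip_reach is the y of the fingertips in the tool frame, in m); y points along the fingers, z is the direction in which the jaws open and shut, and the axes are right-handed (so a half turn about y gives the same grasp; the last joint's range is limited). The gripper opens to 85 mm and grips with 20 to 120 N. Pads are 22 mm wide; open, the fingers measure 114 mm over their backs; the gripper's body (76 mm by 85 mm) begins 54 mm behind the grasp point. The pads swing forward as they close: fully open they stand 13 mm farther back than shut.
Start: joints at [-1.215, 0.276, -0.026, 1.268, 0, 1.467], TCP at [0.277, -0.56, 0.405] pointing down, gripper open.
Joint ranges: [-3.12, 3.12], [-0.85, 1.88], [-1.08, 1.24], [-1.95, 2.15], [-1.57, 1.53], [-3.14, 3.14]. Speed limits (rad/s): [2.57, 2.57, 3.14, 3.14, 3.14, 3.14].

## Interface

Orientations are given as a unit quaternion [x, y, z, w].
In Python, from workcell import readout, vision, robot gives the robot as it stands.
- The arm moves only by the tool arm_command, never from a script. Its argument "commands" is a list of rows, each a list of 6 numbers: the shift along the tool's x, y, z scaled (see below), then the turn, a rotation vector about the tool's x, y, z scaled (see below). In form: [[tx, ty, tz, wx, wy, wz], ...]. A call has 1 to 5 rows; each row shifts and turns the commanded pose from where the row before left it, along the tool's axes as they then stand; what a row does not reach is not made up. The controller multiplies each number of a shift by 0.05 m and each number of a turn by 4 degrees. A row lasts 1/10 s, in which the tool goes at most 50 mm and 8.59 degrees, less where a joint would pass 70% of its speed; a pose out of reach is approached as far as the arm can. A call with a number of a shift or a turn outside -1 to 1 is refused whole. A call with a gripper value outside its range is refused whole. "jaw" is the opening, from 0 (shut) to 1 (fully open), set as the call begins (left out, the last holds). The fingers move at their own pace and stop on an object; "newtons" is the grip in N (left out, the last holds). Time passes only in rows, so rows that do not move let the fingers close. It gives the time, the measured TCP pose, the force and the opening at its end, in the units of the state.
- readout.read_state(): the state, without advancing time (a new reading comes with each control period).
- vision.camera(name): name is "scene" or "top"; returns a dict with "img" (480x640x3 uint8, red, green, blue), "K" (3x3 intrinsics, pixels), "world_to_cam" (4x4, takes a point from world to camera coordinates). Camera axes: x right, y down, z forward; pixel columns grow to the right and rows downward; lengths in m; the calibration is good to about 2 mm. A picture is of the moment at which its call begins. There is no depth.
- robot.job_done(): hands the job in, once; it reports no verdict.
Trained networks look in a picture, given as the dict that the camera call returned (one of the last four; its "shot" number tells which), for a name from the list of things; names that differ only in an ending like _2 or _b are one class to them, and where a whole thing is asked for, a point or a joint stands for the part that bears it (a point fixed in the world has none). Each returns a list of dicts, best first, with "p" (0 to 1); they miss things now and then, are a little off and sometimes report something else, mostly with a low value. They report only what shows in the picture. A call takes as long as a camera call. They do not tell look-alikes from the thing itself.
- vision.silhouettes(picture, label): "mask" (480x640 bool, what is visible of it) and "bbox" ([centre column, centre row, width, height] in pixels, round what is visible of it).
The state is a dict: "time": time; "joint_pos": joint angles; "joint_velocities": joint speeds; "joint_efforts": joint torques, N m; "ee_pos": TCP position; "eef_rot": TCP orientation; "ft_force": force on the tool from outside, world axes, zero at the start; "torque": the same for the moment, N m; "width": finger opening in m.
Only numpy, scipy, OpenCV 4.12 (cv2) and the standard library are available. Lean on these libraries where they do the work, as an engineer would, in place of code of your own. Each camera call takes 0.05 s, during which the arm holds its last target.

## Task

Slide the clear cover of the station tray all the way open, lay the black-handled burger turner flat in the blue-floored compartment with its blade at the far end (away from the robot), setting it down rather than dropping it, and then slide the cover fully shut over it. Last of all, push the wooden serving board along the counter, without lifting it, into the green-floored, open-fronted bay beside the compartment until it lies squarely and fully home against the bay's back wall. Leave the sauce bottle, the pickle jar and the steel cup where they stand.

Things in the scene. Friction and masses are not known exactly. Their poses are not given: they have to be found in the camera images.
- tray: White tray fixed to the counter, footprint 218 mm (x, away from the robot) by 268 mm (y); origin on the counter at its centre; walls 16 mm high, 4 mm thick. Turner compartment in the right part (-y), board bay in the left (+y). Along the far side runs the cover's guide rail: x 113 to 127 mm, up to 50 mm high (carriage on it up to 58 mm).
- turner_home (a point): Centre of the turner compartment's blue floor, at tray (0, -88, 4) mm, 4 mm above the counter; axes as the tray. Compartment walled on all four sides, inside 210 mm (x) by 84 mm (y). The turner's origin belongs here, with its +x along the tray's +x.
- board_home (a point): Place of the board's origin when fully home in the bay: tray (50, 44, 0) mm; axes as the tray. Bay: open towards the robot, green film on the counter as floor, 172 mm wide (tray y -42 to +130), back wall face at tray x = 105. Right wall runs from x = 105 to -109, left wall from 105 to 20, then flares out to (-9, 149). The home board sticks out: its robot-side edge is at tray x = -5.
- cover (a joint): Sliding clear cover with red rim, in m: 0 = shut over the turner compartment, 0.13 = fully open, moved along the tray's +y, hanging over the bay. 222 x 92 mm, underside 44 mm and top 51 mm above the counter, centred on tray y = -88 mm + joint value. Slides with about 1.5 N and stays where left.
- cover_handle (a point): Centre of the top of the cover's red upright handle bar: 90 mm long along tray x, 14 mm thick along tray y, from 51 to 83 mm above the counter. At tray x = -35 mm, y = -88 mm + joint value.
- turner: Burger turner lying flat, 190 mm long: black handle along its x from -95 to +17 mm, 20 mm wide, 24 mm high; dark steel blade from +17 to +95 mm, 70 mm wide, 4 mm thick. Origin at the centre of its length and width, on its underside; +x points to the blade. 0.1 to 0.2 kg.
- turner_blade (a point): Centre of the turner's blade, on its top face, 56 mm from the origin along its +x.
- turner_grip (a point): Good place to grip the turner: on the handle's axis 25 mm behind the origin, 14 mm above the underside.
- board: Oak serving board lying flat, 110 mm (its x) by 160 mm (its y) by 22 mm high, too wide to grasp. Origin at the centre of its underside. It starts in front of the bay and to its left. 0.2 to 0.4 kg.
- sauce: Bystander: red sauce bottle with yellow cap, 56 mm across, 150 mm high, origin at the centre of its base.
- pickles: Bystander: amber pickle jar with green lid, 76 mm across, 100 mm high, origin at the centre of its base.
- shaker: Bystander: open steel cup, 72 mm across, 100 mm high, origin at the centre of its base.
There are look-alikes about, which are no part of the job. Of the things like the turner, leave any that is purple; of the rest the smaller one is meant.

How it is judged:
On the way, in this order (a step that is already met when the one before it is completed fails the run):
1. the cover is slid fully open (within 10 mm) (value of joint cover above 0.12 m), for 0.2 s.
2. the turner lies flat in its compartment, blade at the far end, let go (x of turner in the frame of turner_home between -0.014 and 0.014 m and y of turner in the frame of turner_home between -0.014 and 0.014 m and z of turner in the frame of turner_home below 0.004 m and angle between turner's own z axis and vertical below 0.06 rad and x of turner_blade in the frame of turner_home above 0.03 m and contact force between the fingers and turner below 0.1 N), for 0.2 s.
3. the cover is slid fully shut (within 6 mm) (value of joint cover below 0.006 m), for 0.2 s.
4. the board is fully home in its bay (x of board in the frame of board_home between -0.006 and 0.004 m and y of board in the frame of board_home between -0.01 and 0.01 m and z of board in the frame of board_home below 0.004 m and angle between board's own z axis and vertical below 0.05 rad and angle between the x axis of board and the x axis of tray, either way round below 0.06 rad), for 0.2 s.
At the end, for the whole second after the job is handed in: Turner flat on its compartment floor (within 14 mm of centre, 4 mm of the floor, tilt under 0.06 rad), blade at the far end; cover under 6 mm from shut; board flat, within 6 mm of the bay back wall, 10 mm of its middle, 0.06 rad of square; both at rest (all of step 4 and x of turner in the frame of turner_home between -0.014 and 0.014 m and y of turner in the frame of turner_home between -0.014 and 0.014 m and z of turner in the frame of turner_home below 0.004 m and angle between turner's own z axis and vertical below 0.06 rad and x of turner_blade in the frame of turner_home above 0.03 m and value of joint cover below 0.006 m and linear speed of each of turner, board below 0.02 m/s); the robot touches nothing.
It fails at once if the red sauce bottle is moved more than 30 mm (distance of sauce from where it was at the start of the episode above 0.03 m).
It fails at once if the pickle jar is moved more than 30 mm (distance of pickles from where it was at the start of the episode above 0.03 m).
It fails at once if the steel cup is moved more than 30 mm (distance of shaker from where it was at the start of the episode above 0.03 m).
It fails at once if the board is lifted more than 20 mm off the counter (height (world z) of board above 0.02 m).
It fails at once if the turner is dropped or thrown (over 0.7 m/s out of the fingers, a fall of about 25 mm) (linear speed of turner above 0.7 m/s and contact force between the fingers and turner below 0.05 N).
It also fails if it takes over 72 s, if anything falls off the work surface, if the arm or the gripper's body presses on something with over 40 N, if the wrist force passes 120 N, or if a joint passes its speed limit or range.

## Working session

There is one attempt and no reset: what is moved stays moved. The work goes in short steps, Python scripts to look and compute and a tool call to move; the robot and the scene stay as the last step left them, time stands still between calls to the robot, and variables do not carry over. Pictures are saved under pics/ and viewed, and the job is handed in when it is done.

Besides the shell and the picture viewer there is one more tool, called as name(argument=value, ...) on one line, values as JSON. arm_command: Moves the arm, as the interface text tells. Its arguments: {"type":"object","properties":{"commands":{"type":"array","items":{"type":"array","items":{"type":"number","minimum":-1,"maximum":1}}},"jaw":{"type":"number"},"newtons":{"type":"number"}},"required":["commands"]}

```bash
ls; mkdir -p pics; python3 - <<'E'
from workcell import readout, vision, robot
import cv2
print(readout.read_state())
for n in ("scene","top"):
    c=vision.camera(n); cv2.imwrite(f"pics/{n}0.png",c["img"][:,:,::-1]); print(n,c["K"],c["world_to_cam"])
E
```

```text
pics
{'time': 0.0, 'joint_pos': array([-1.21537106e+00,  2.77162807e-01, -2.79110234e-02,  1.26795567e+00,
        1.08481111e-05,  1.46738673e+00]), 'joint_velocities': array([-0.0009398 ,  0.00027968, -0.00121886, -0.00136955, -0.00052621,
        0.00067838]), 'joint_efforts': array([ 1.89257903e-04, -4.45508444e+01,  2.95202458e+01,  1.63305493e-02,
       -1.00044563e-04, -2.05665735e-06]), 'ee_pos': array([ 0.27666536, -0.55999488,  0.40352653]), 'eef_rot': array([-0.16089865,  0.68936325, -0.68779571,  0.16070781]), 'ft_force': array([-0.35617548,  0.44462818, -0.11118969]), 'torque': array([-0.00762715, -0.06983074,  0.04022724]), 'width': 0.08559613634265419}
scene [[455.73916605   0.         323.45086761]
 [  0.         455.73916605 237.45789908]
 [  0.           0.           1.        ]] [[-0.42686367  0.90428982  0.00688027  0.33562481]
 [ 0.70607842  0.33803369 -0.62224311 -0.33834214]
 [-0.56501387 -0.26075497 -0.78279383  1.685237  ]
 [ 0.          0.          0.          1.        ]]
top [[595.20759355   0.         314.26359872]
 [  0.         595.20759355 236.54514561]
 [  0.           0.           1.        ]] [[-0.02650166 -0.99963846 -0.00453973 -0.06485268]
 [-0.99663934  0.02677372 -0.07741579  0.59073835]
 [ 0.07750934  0.00247283 -0.99698856  1.32653778]
 [ 0.          0.          0.          1.        ]]
```

View pics/scene0.png

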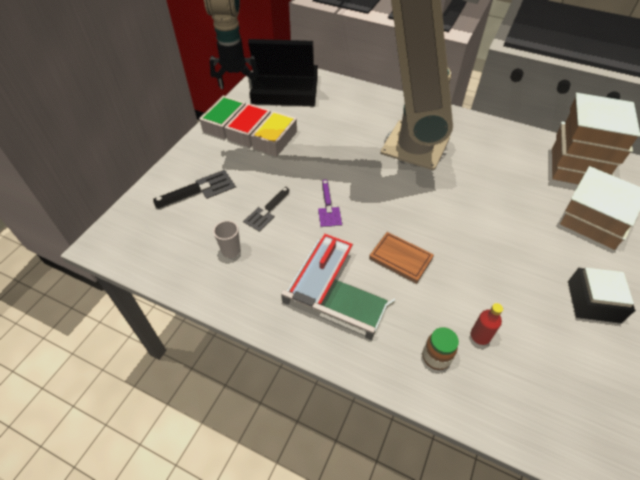

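View pics/top0.png

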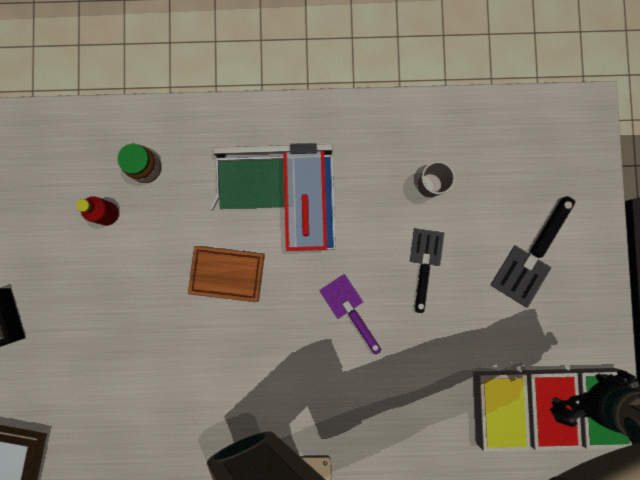

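The pictures show three turners in the top view: a small black-handled one (427,270), a large black-handled one (535,250) and a purple one (350,315). The purple one is excluded and the small black one is the smaller of the other two, so it is the one meant. The tray is at about (270,195), the board at (227,273) and the cup at (435,180). I'll measure these next.

```bash
cat > h.py <<'E'
import numpy as np, cv2
from workcell import readout, vision, robot
def proj(c,P):
    P=np.atleast_2d(P); Q=(c["world_to_cam"][:3,:3]@P.T).T+c["world_to_cam"][:3,3]
    q=(c["K"]@Q.T).T; return q[:,:2]/q[:,2:]
def back(c,uv,z):
    uv=np.atleast_2d(uv).astype(float); R=c["world_to_cam"][:3,:3]; t=c["world_to_cam"][:3,3]
    o=-R.T@t; d=(R.T@np.linalg.inv(c["K"])@np.c_[uv,np.ones(len(uv))].T).T
    s=(z-o[2])/d[:,2]; return o+d*s[:,None]
E
python3 - <<'E'
from h import *
c=vision.camera("top")
for n,z in (("turner",.004),("board",.022),("tray",.016),("cover",.05),("sauce",0.),("pickles",0.),("shaker",0.)):
    for r in vision.silhouettes(c,n):
        m=r["mask"].astype(np.uint8)
        if m.sum()<20: continue
        ct=max(cv2.findContours(m,cv2.RETR_EXTERNAL,cv2.CHAIN_APPROX_NONE)[0],key=len)[:,0,:]
        W=back(c,ct,z)[:,:2]
        rect=cv2.minAreaRect((W*1000).astype(np.float32))
        print(n,round(r["p"],2),np.round(r["bbox"],0),np.round(rect[0],0),np.round(rect[1],0),round(rect[2],1))
img=c["img"][:,:,::-1]
a=cv2.resize(img[135:260,180:345],None,fx=4.8,fy=4.8,interpolation=cv2.INTER_CUBIC);cv2.imwrite("pics/tray1.png",a)
b=cv2.resize(img[180:330,390:590],None,fx=4,fy=4,interpolation=cv2.INTER_CUBIC);cv2.imwrite("pics/turn1.png",b)
E
```

```text
turner 0.82 [352. 314.  59.  78.] [ 405. -168.] [192.  72.] 32.3
turner 0.78 [532. 250.  82. 110.] [ 555. -594.] [ 98. 270.] 56.8
turner 0.59 [428. 271.  32.  87.] [ 505. -328.] [ 73. 190.] 78.9
board 0.95 [225. 274.  76.  53.] [511. 120.] [163. 114.] 82.0
board 0.51 [273. 196. 122. 110.] [682.  12.] [277. 246.] 89.9
tray 0.7 [277. 198. 124. 111.] [684.  13.] [282. 252.] 89.4
cover 0.96 [304. 198.  46. 111.] [678. -62.] [241.  92.] 0.2
sauce 0.72 [ 98. 208.  43.  31.] [665. 421.] [104.  58.] 70.1
pickles 0.83 [140. 162.  41.  37.] [774. 322.] [106.  80.] 44.3
shaker 0.57 [436. 178.  33.  37.] [ 719. -368.] [81. 80.] 87.7
shaker 0.16 [273. 200. 123. 108.] [687.  13.] [282. 250.] 88.5
```

View pics/tray1.png

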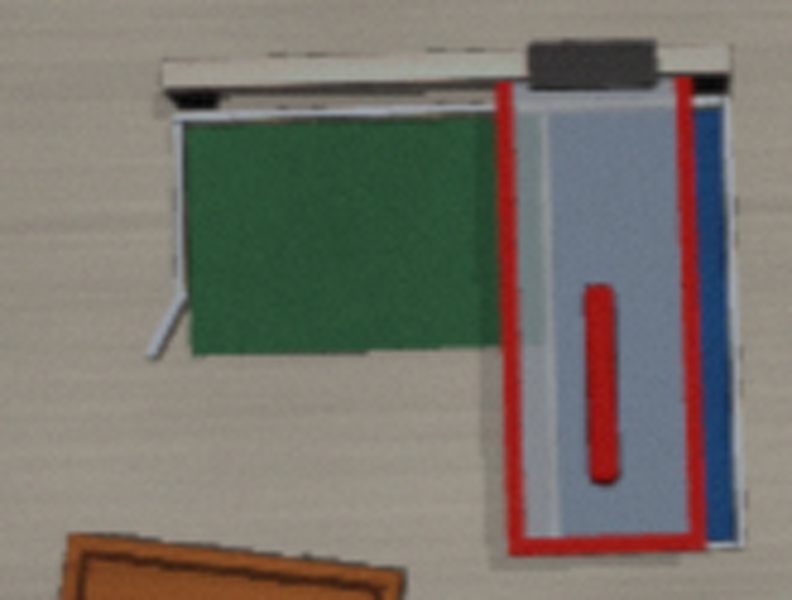

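View pics/turn1.png

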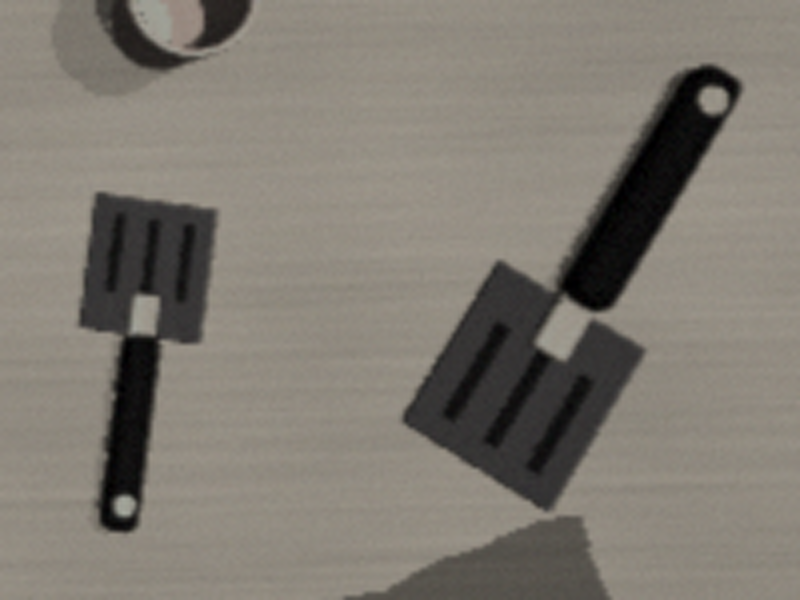

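```bash
cat > fit.py <<'E'
from h import *
from scipy.optimize import least_squares
def tw(p,P):
    P=np.atleast_2d(P); c_,s_=np.cos(p[2]),np.sin(p[2])
    return np.c_[p[0]+c_*P[:,0]-s_*P[:,1],p[1]+s_*P[:,0]+c_*P[:,1],P[:,2]]
E
python3 - <<'E'
from fit import *
c=vision.camera("top")
cr=lambda a:(np.array(a,float)+.5)/4.8-.5+[180,135]
T=np.array([[-109,-134,16],[109,-134,16],[109,134,16],[113,139,50]])/1e3
uv=cr([[744,548],[728,97],[173,113],[163,90]])
T=T[:3];uv=uv[:3]
H=cr([[598,287],[604,483]])
def res(p):
    a=proj(c,tw(p,T))-uv
    h=np.array([[.010,-.088+p[3],.083],[-.080,-.088+p[3],.083]])
    b=proj(c,tw(p,h))-H
    return np.r_[a.ravel(),b.ravel()]
r=least_squares(res,[.68,.01,0,0.02]);print(r.x,np.round(r.fun,1))
p=r.x
print("home",tw(p,[[0,-.088,.004]]),"board home",tw(p,[[.05,.044,0]]))
# turner
r2=[s for s in vision.silhouettes(c,"turner") if abs(s["bbox"][0]-428)<15][0]
ys,xs=np.nonzero(r2["mask"])
k=lambda a:(np.array(a,float)+.5)/4-.5+[390,180]
# far blade corners z=.004, handle butt z~.024 (top), 
print("blade corners",back(c,k([[97,193],[217,210],[80,325],[201,343]]),.004))
print("handle",back(c,k([[141,338],[119,529]]),.02))
print("board corners",back(c,cr([[68,535],[405,570]]),.022))
E
```

```text
[0.66758251 0.00819231 0.00314908 0.01844553] [ 0.   0.5  0.3 -0.  -0.3  0.2  0.  -0.5 -0.  -0.1]
home [[ 0.66785962 -0.07980725  0.004     ]] board home [[0.7174437  0.05234955 0.        ]]
blade corners [[ 0.60409394 -0.31003649  0.004     ]
 [ 0.59244144 -0.37850018  0.004     ]
 [ 0.52853907 -0.297324    0.004     ]
 [ 0.51640879 -0.36605319  0.004     ]]
handle [[ 0.51975635 -0.32898608  0.02      ]
 [ 0.41290088 -0.31225454  0.02      ]]
board corners [[0.5745559  0.19310423 0.022     ]
 [0.55375543 0.0342334  0.022     ]]
```

Tray fit residuals are under 0.5 px, at (0.668, 0.008), yaw ≈0 and cover ≈0.018. The crop confirms the small turner: black handle, no purple, 190×73 mm. Its origin is about (0.505,-0.329), yaw -0.163. The board is at (0.510,0.121), yaw -0.13.

```bash
cat > mv.py <<'E'
import sys
from h import *
from scipy.spatial.transform import Rotation as Rn
# target: tip x,y,z (tip 173mm ahead), yaw deg of tool x in world (tool y down)
def plan(x,y,z,yaw):
    s=readout.read_state(); R=Rn.from_quat(s["eef_rot"]); M=R.as_matrix(); p=s["ee_pos"]
    tip=p+M[:,1]*.173
    a=np.deg2rad(yaw); X=np.array([np.cos(a),np.sin(a),0]);Y=np.array([0,0,-1.]);Z=np.cross(X,Y)
    G=np.c_[X,Y,Z]; tcp=np.array([x,y,z])-Y*.173
    rv=(R.inv()*Rn.from_matrix(G)).as_rotvec(degrees=True)
    print("t",round(s["time"],2),"tip",np.round(tip,4),"yaw",round(np.degrees(np.arctan2(M[1,0],M[0,0])),2),"w",round(s["width"],4),"F",np.round(s["ft_force"],1),"q",np.round(s["joint_pos"],2))
    print("turn units",np.round(rv/4,2),"shift units now",np.round(M.T@(tcp-p)/.05,2),"shift units in goal axes",np.round(G.T@(tcp-p)/.05,2))
if __name__=="__main__": plan(*map(float,sys.argv[1:5]))
E
python3 mv.py .633 -.061 .15 0.2
```

```text
t 0.6 tip [ 0.2768 -0.5604  0.2317] yaw -153.71 w 0.0854 F [-0.2  0.3  0. ] q [-1.22  0.28 -0.03  1.27 -0.    1.47]
turn units [  0.   -38.48   0.  ] shift units now [-10.81   1.63  -5.8 ] shift units in goal axes [7.16 1.63 9.96]
```

```bash
python3 - <<'E'
import numpy as np
d=np.array([.633-.2768,-.061+.5604])
for k in range(0,39):
    a=np.deg2rad(-153.7+4*k); X=np.array([np.cos(a),np.sin(a)]);Z=np.array([-X[1],X[0]])
    print(k,np.round([d@X/39/.05,d@Z/39/.05],2),end=" ; " if k%5<4 else "\n")
E
```

```text
0 [-0.28 -0.15] ; 1 [-0.29 -0.13] ; 2 [-0.3  -0.11] ; 3 [-0.3  -0.09] ; 4 [-0.31 -0.07]
5 [-0.31 -0.04] ; 6 [-0.31 -0.02] ; 7 [-0.31 -0.  ] ; 8 [-0.31  0.02] ; 9 [-0.31  0.04]
10 [-0.31  0.06] ; 11 [-0.3   0.09] ; 12 [-0.3   0.11] ; 13 [-0.29  0.13] ; 14 [-0.28  0.15]
15 [-0.27  0.17] ; 16 [-0.26  0.18] ; 17 [-0.24  0.2 ] ; 18 [-0.23  0.22] ; 19 [-0.21  0.23]
20 [-0.19  0.25] ; 21 [-0.18  0.26] ; 22 [-0.16  0.27] ; 23 [-0.14  0.28] ; 24 [-0.12  0.29]
25 [-0.1  0.3] ; 26 [-0.08  0.3 ] ; 27 [-0.06  0.31] ; 28 [-0.03  0.31] ; 29 [-0.01  0.31]
30 [0.01 0.31] ; 31 [0.03 0.31] ; 32 [0.05 0.31] ; 33 [0.08 0.31] ; 34 [0.1 0.3]
35 [0.12 0.29] ; 36 [0.14 0.28] ; 37 [0.16 0.27] ; 38 [0.17 0.26] ;
```

arm_command(commands=[[-0.3, 0, -0.15, 0, -1, 0], [-0.3, 0, -0.13, 0, -1, 0], [-0.3, 0, -0.11, 0, -1, 0], [-0.3, 0, -0.09, 0, -1, 0], [-0.3, 0, -0.07, 0, -1, 0]])

```text
time: 1.1
ee_pos: [0.3239, -0.4948, 0.4048]
eef_rot: [0.279, -0.65, 0.65, -0.279]
ft_force: [-0.4, -0.2, 0.1]
width: 0.0855
```

arm_command(commands=[[-0.3, 0, -0.04, 0, -1, 0], [-0.3, 0, -0.02, 0, -1, 0], [-0.3, 0, 0, 0, -1, 0], [-0.3, 0, 0.02, 0, -1, 0], [-0.3, 0, 0.04, 0, -1, 0]])

```text
time: 1.6
ee_pos: [0.3679, -0.4336, 0.4048]
eef_rot: [0.387, -0.591, 0.592, -0.387]
ft_force: [0.3, -0.2, -0.8]
width: 0.0856
```

arm_command(commands=[[-0.3, 0, 0.06, 0, -1, 0], [-0.3, 0, 0.09, 0, -1, 0], [-0.3, 0, 0.11, 0, -1, 0], [-0.3, 0, 0.13, 0, -1, 0], [-0.3, 0, 0.15, 0, -1, 0]])

```text
time: 2.1
ee_pos: [0.4142, -0.3683, 0.4049]
eef_rot: [0.484, -0.515, 0.515, -0.484]
ft_force: [0.4, 0.6, -0.2]
width: 0.0853
```

arm_command(commands=[[-0.27, 0, 0.17, 0, -1, 0], [-0.26, 0, 0.18, 0, -1, 0], [-0.24, 0, 0.2, 0, -1, 0], [-0.23, 0, 0.22, 0, -1, 0], [-0.21, 0, 0.23, 0, -1, 0]])

```text
time: 2.6
ee_pos: [0.4598, -0.3039, 0.4049]
eef_rot: [0.566, -0.423, 0.423, -0.566]
ft_force: [1.1, 0.5, 0.3]
width: 0.0854
```

arm_command(commands=[[-0.19, 0, 0.25, 0, -1, 0], [-0.18, 0, 0.26, 0, -1, 0], [-0.16, 0, 0.27, 0, -1, 0], [-0.14, 0, 0.28, 0, -1, 0], [-0.12, 0, 0.29, 0, -1, 0]])

```text
time: 3.1
ee_pos: [0.5053, -0.2399, 0.4048]
eef_rot: [0.631, -0.318, 0.319, -0.631]
ft_force: [0.4, 0.6, 0.0]
width: 0.0851
```

arm_command(commands=[[-0.1, 0, 0.3, 0, -1, 0], [-0.08, 0, 0.3, 0, -1, 0], [-0.06, 0, 0.3, 0, -1, 0], [-0.03, 0, 0.3, 0, -1, 0], [-0.01, 0, 0.3, 0, -1, 0]])

```text
time: 3.6
ee_pos: [0.5495, -0.1773, 0.4048]
eef_rot: [0.677, -0.204, 0.204, -0.677]
ft_force: [0.3, 0.1, -0.1]
width: 0.0854
```

arm_command(commands=[[0.01, 0, 0.3, 0, -1, 0], [0.03, 0, 0.3, 0, -1, 0], [0.05, 0, 0.3, 0, -1, 0], [0.08, 0, 0.3, 0, -1, 0], [0.1, 0, 0.3, 0, -1, 0]])

```text
time: 4.1
ee_pos: [0.5944, -0.1151, 0.4048]
eef_rot: [0.702, -0.083, 0.083, -0.702]
ft_force: [0.2, 0.1, 0.5]
width: 0.0854
```

```bash
python3 mv.py .633 -.061 .15 0.2
```

```text
t 4.1 tip [ 0.5944 -0.1152  0.2318] yaw -13.55 w 0.0854 F [0.2 0.1 0.5] q [-0.3   0.24 -0.07  1.26 -0.   -0.06]
turn units [ 0.   -3.44  0.  ] shift units now [0.5  1.64 1.23] shift units in goal axes [0.78 1.64 1.08]
```

arm_command(commands=[[0.12, 0.2, 0.31, 0, -1, 0], [0.14, 0.3, 0.3, 0, -1, 0], [0.2, 0.5, 0.25, 0, -1, 0], [0.25, 0.5, 0.25, 0, -0.44, 0], [0, 0, 0, 0, 0, 0]])

```text
time: 4.6
ee_pos: [0.6365, -0.0634, 0.3256]
eef_rot: [-0.706, 0.001, 0.003, 0.708]
ft_force: [-0.6, -0.1, 0.5]
width: 0.0854
```

```bash
python3 mv.py .633 -.0615 .058 0.2
```

```text
t 4.6 tip [ 0.6353 -0.0631  0.1526] yaw 0.16 w 0.0854 F [-0.6 -0.1  0.5] q [-0.2   0.35 -0.09  1.13  0.   -0.2 ]
turn units [-0.03 -0.01 -0.09] shift units now [-0.06  1.89  0.03] shift units in goal axes [-0.07  1.89  0.04]
```

arm_command(commands=[[0, 0.5, 0.03, 0, 0, 0], [0, 0.5, 0, 0, 0, 0], [0, 0.5, 0, 0, 0, 0], [0, 0.4, 0, 0, 0, 0], [0, 0, 0, 0, 0, 0]])

```text
time: 5.1
ee_pos: [0.6354, -0.0636, 0.2325]
eef_rot: [-0.707, 0.002, 0.002, 0.707]
ft_force: [-0.8, -0.4, -0.2]
width: 0.0856
```

arm_command(commands=[[0, 0, 0, 0, 0, 0], [0, 0, 0, 0, 0, 0], [0, 0, 0, 0, 0, 0], [0, 0, 0, 0, 0, 0], [0, 0, 0, 0, 0, 0]], jaw=0, newtons=25)

```text
time: 5.6
ee_pos: [0.6375, -0.0633, 0.2358]
eef_rot: [-0.707, -0.001, -0.0, 0.707]
ft_force: [-2.2, 0.9, 8.0]
width: 0.0133
```

```bash
python3 mv.py .633 -.0615 .058 0.2; python3 - <<'E'
from h import *
c=vision.camera("top");i=c["img"][:,:,::-1][110:290,170:410]
cv2.imwrite("pics/g1.png",cv2.resize(i,None,fx=3,fy=3))
E
```

```text
t 5.6 tip [ 0.6377 -0.0632  0.0628] yaw 0.06 w 0.0133 F [-2.2  0.9  8. ] q [-0.2   0.43 -0.19  0.95  0.   -0.2 ]
turn units [-0.01 -0.04  0.02] shift units now [-0.09  0.1   0.04] shift units in goal axes [-0.09  0.1   0.04]
```

View pics/g1.png

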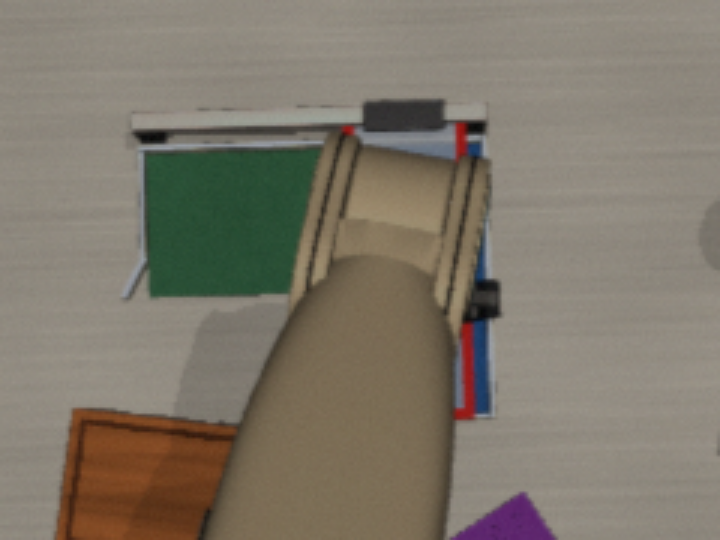

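arm_command(commands=[[0, -0.06, 0.2, 0, 0, 0], [0, 0, 0.3, 0, 0, 0], [0, 0, 0.3, 0, 0, 0], [0, 0, 0.3, 0, 0, 0], [0, 0, 0.3, 0, 0, 0]])

```text
time: 6.15
ee_pos: [0.6373, 0.007, 0.2358]
eef_rot: [0.708, 0.0, -0.0, -0.706]
ft_force: [4.4, -2.8, -10.6]
width: 0.0136
```

arm_command(commands=[[0, 0, 0.3, 0, 0, 0], [0, 0, 0.3, 0, 0, 0], [0, 0, 0.2, 0, 0, 0], [0, 0, 0.05, 0, 0, 0], [0, 0, 0, 0, 0, 0]])

```text
time: 6.65
ee_pos: [0.6372, 0.0501, 0.2358]
eef_rot: [-0.707, -0.001, 0.001, 0.707]
ft_force: [5.2, 2.5, -9.6]
width: 0.0136
```

```bash
python3 mv.py .633 .05 .058 0.2
```

```text
t 6.65 tip [0.6372 0.0502 0.0628] yaw 0.1 w 0.0136 F [ 5.2  2.5 -9.6] q [-0.02  0.43 -0.19  0.95  0.   -0.02]
turn units [-0.01 -0.02  0.  ] shift units now [-0.08  0.1  -0.  ] shift units in goal axes [-0.08  0.1  -0.  ]
```

arm_command(commands=[[0, 0, 0.06, 0, 0, 0], [0, 0, 0, 0, 0, 0], [0, 0, 0, 0, 0, 0]])

```text
time: 6.95
ee_pos: [0.6372, 0.0512, 0.2358]
eef_rot: [0.709, 0.0, 0.0, -0.706]
ft_force: [5.0, -4.6, -11.2]
width: 0.0137
```

arm_command(commands=[[0, 0, 0, 0, 0, 0], [0, 0, 0, 0, 0, 0], [0, 0, 0, 0, 0, 0]], jaw=0.8)

```text
time: 7.25
ee_pos: [0.6369, 0.0524, 0.2381]
eef_rot: [-0.707, -0.0, 0.0, 0.707]
ft_force: [-0.3, -0.2, -0.2]
width: 0.0566
```

arm_command(commands=[[0, -0.6, 0, 0, 0, 0], [0, -1, 0, 0, 0, 0], [-0.2, -1, -0.6, 0, 0.5, 0], [-0.4, -0.6, -0.9, 0, 1, 0], [-0.5, 0, -0.9, 0, 0.7, 0]])

```text
time: 7.75
ee_pos: [0.5833, -0.0532, 0.3925]
eef_rot: [0.706, -0.049, 0.058, -0.705]
ft_force: [0.7, -1.6, 0.2]
width: 0.0684
```

```bash
python3 mv.py .4804 -.325 .06 -9.3
```

```text
t 7.75 tip [ 0.5855 -0.0537  0.2195] yaw -8.75 w 0.0684 F [ 0.7 -1.6  0.2] q [-0.2   0.21 -0.14  1.21  0.   -0.05]
turn units [0.01 0.14 0.18] shift units now [-1.25  3.18 -5.68] shift units in goal axes [-1.15  3.19 -5.7 ]
```

arm_command(commands=[[-0.2, 0.1, -0.9, 0, 0.1, 0], [-0.2, 0.3, -0.9, 0, 0, 0], [-0.2, 0.3, -0.9, 0, 0, 0], [-0.2, 0.3, -0.9, 0, 0, 0], [-0.2, 0.3, -0.9, 0, 0, 0]])

```text
time: 8.25
ee_pos: [0.4954, -0.2682, 0.3213]
eef_rot: [0.705, -0.056, 0.057, -0.705]
ft_force: [1.4, -0.0, 1.3]
width: 0.0685
```

arm_command(commands=[[-0.1, 0.1, -0.6, 0, 0, 0], [0, 0.1, -0.3, 0, 0, 0], [0, 0, 0, 0, 0, 0]])

```text
time: 8.55
ee_pos: [0.4839, -0.3119, 0.3108]
eef_rot: [-0.705, 0.057, -0.057, 0.705]
ft_force: [0.3, 0.4, 0.1]
width: 0.0683
```

```bash
python3 mv.py .4804 -.325 .004 -9.3; python3 - <<'E'
from h import *
for n in ("top","scene"):
    c=vision.camera(n)
    if n=="top": i=c["img"][:,:,::-1]; cv2.imwrite("pics/g2.png",cv2.resize(i[120:340,180:480],None,fx=2.6,fy=2.6))
    else: cv2.imwrite("pics/g2s.png",cv2.resize(c["img"][:,:,::-1][150:350,200:440],None,fx=3,fy=3))
E
```

```text
t 8.55 tip [ 0.4839 -0.3118  0.1378] yaw -9.29 w 0.0683 F [0.3 0.4 0.1] q [-0.68  0.26 -0.26  1.05  0.   -0.52]
turn units [-0.  0.  0.] shift units now [-0.03  2.68 -0.27] shift units in goal axes [-0.03  2.68 -0.27]
```

View pics/g2.png

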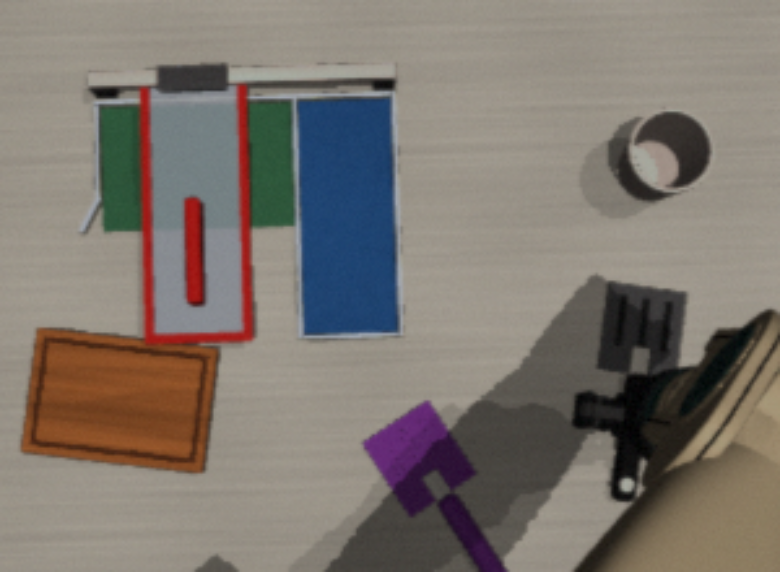

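View pics/g2s.png

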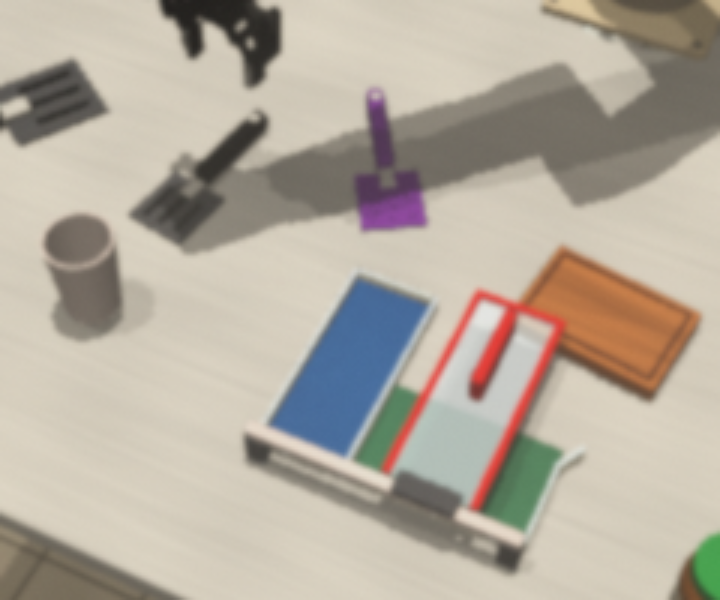

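The cover now hangs over the bay with its handle at crop (194,250), and the compartment is fully exposed. I'll refit the tray and the joint value.

```bash
python3 - <<'E'
from fit import *
c=vision.camera("top")
cr=lambda a:(np.array(a,float)+.5)/2.6-.5+[180,120]
T=np.array([[-109,-134,16],[109,-134,16],[109,134,16],[-109,-44,16],[105,-44,16]])/1e3
uv=cr([[404,335],[395,95],[96,101],[300,337],[296,98]])
H=cr([[194,198],[195,304]])
def res(p):
    h=np.array([[.010,-.088+p[3],.083],[-.080,-.088+p[3],.083]])
    return np.r_[(proj(c,tw(p,T))-uv).ravel(),(proj(c,tw(p,h))-H).ravel()]
r=least_squares(res,[.68,.01,0,0.02]);p=r.x;print(p,np.round(r.fun,1))
print("home",tw(p,[[0,-.088,.004]]),"board home",tw(p,[[.05,.044,0]]))
E
```

```text
[6.67647890e-01 6.99944142e-03 5.41534933e-04 1.28884827e-01] [-0.   0.9  0.6 -1.3 -0.7 -0.4  0.4  1.2 -0.3  0.3 -0.2 -0.5  0.2 -0.1]
home [[ 0.66769555 -0.08100055  0.004     ]] board home [[0.71762406 0.05102651 0.        ]]
```

arm_command(commands=[[0, 0.5, -0.15, 0, 0, 0], [-0.03, 0.6, -0.12, 0, 0, 0], [0, 0.7, 0, 0, 0, 0], [0, 0.6, 0, 0, 0, 0], [0, 0.2, 0, 0, 0, 0]])

```text
time: 9.2
ee_pos: [0.4799, -0.321, 0.1783]
eef_rot: [-0.704, 0.057, -0.054, 0.706]
ft_force: [0.1, 0.3, 0.6]
width: 0.0686
```

```bash
python3 mv.py .4804 -.325 .004 -9.3
```

```text
t 9.2 tip [ 0.4792 -0.3203  0.0053] yaw -9.02 w 0.0686 F [0.1 0.3 0.6] q [-0.7   0.41 -0.37  0.8   0.   -0.54]
turn units [-0.05  0.07 -0.07] shift units now [ 0.02  0.03 -0.08] shift units in goal axes [ 0.02  0.03 -0.08]
```

arm_command(commands=[[0.02, 0, -0.08, 0, 0, 0], [0, 0, 0, 0, 0, 0]])

```text
time: 9.4
ee_pos: [0.4822, -0.3282, 0.1825]
eef_rot: [0.706, -0.055, 0.057, -0.704]
ft_force: [0.9, -0.9, 1.1]
width: 0.0683
```

arm_command(commands=[[0, 0, 0, 0, 0, 0], [0, 0, 0, 0, 0, 0], [0, 0, 0, 0, 0, 0], [0, 0, 0, 0, 0, 0], [0, 0, 0, 0, 0, 0]], jaw=0, newtons=45)

```text
time: 9.9
ee_pos: [0.4815, -0.3279, 0.1823]
eef_rot: [0.705, -0.056, 0.057, -0.705]
ft_force: [0.4, 0.8, 6.2]
width: 0.0189
```

```bash
python3 mv.py .4804 -.325 .004 -9.3
```

```text
t 9.9 tip [ 0.4818 -0.3279  0.0093] yaw -9.14 w 0.0189 F [0.4 0.8 6.2] q [-0.71  0.41 -0.36  0.8   0.   -0.55]
turn units [-0.    0.04  0.03] shift units now [-0.03  0.11  0.05] shift units in goal axes [-0.03  0.11  0.05]
```

arm_command(commands=[[0, -0.2, 0, 0, 0, 0], [0, -0.4, 0, 0, 0, 0], [0, -0.5, 0, 0, 0, 0], [0, -0.5, 0, 0, 0, 0], [0, -0.3, 0, 0, 0, 0]])

```text
time: 10.4
ee_pos: [0.4811, -0.3281, 0.2783]
eef_rot: [0.705, -0.056, 0.057, -0.704]
ft_force: [0.9, -0.7, -2.5]
width: 0.0188
```

```bash
python3 mv.py .6446 -.0805 .09 0.1;python3 - <<'E'
from h import *
c=vision.camera("scene")
cv2.imwrite("pics/g3s.png",cv2.resize(c["img"][:,:,::-1][120:320,180:420],None,fx=3,fy=3))
E
```

```text
t 10.4 tip [ 0.4814 -0.3285  0.1053] yaw -9.17 w 0.0188 F [ 0.9 -0.7 -2.5] q [-0.71  0.3  -0.28  0.99 -0.   -0.55]
turn units [ 0.03 -2.32  0.02] shift units now [2.44 0.3  5.41] shift units in goal axes [3.28 0.31 4.95]
```

View pics/g3s.png

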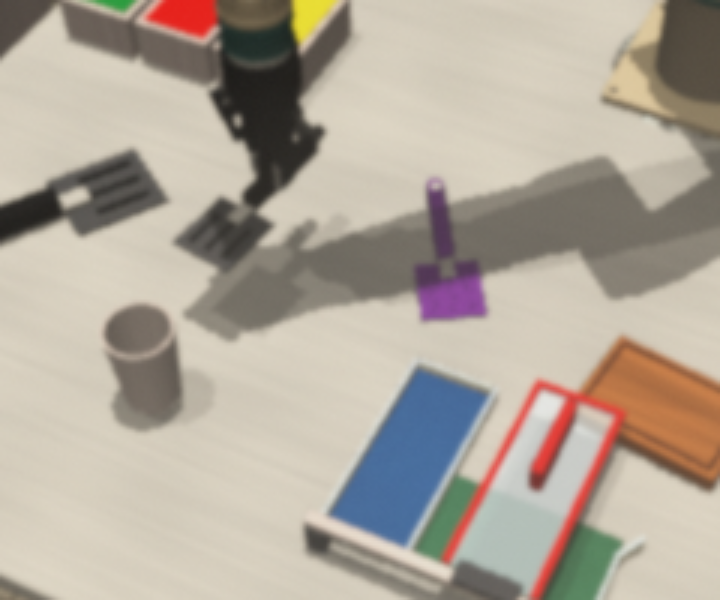

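arm_command(commands=[[0.2, 0, 0.3, 0, -0.3, 0], [0.25, 0, 0.5, 0, -0.4, 0], [0.25, 0, 0.5, 0, -0.4, 0], [0.25, 0, 0.5, 0, -0.4, 0], [0.3, 0, 0.5, 0, -0.4, 0]])

```text
time: 10.95
ee_pos: [0.5549, -0.219, 0.2752]
eef_rot: [-0.707, 0.01, -0.009, 0.707]
ft_force: [-0.4, -0.2, -2.3]
width: 0.0193
```

arm_command(commands=[[0.3, 0, 0.5, 0, -0.3, 0], [0.4, 0, 0.5, 0, -0.12, 0], [0.4, 0, 0.5, 0, 0, 0], [0.4, 0, 0.5, 0, 0, 0], [0.2, 0, 0.3, 0, 0, 0]])

```text
time: 11.45
ee_pos: [0.6417, -0.1037, 0.2754]
eef_rot: [-0.707, -0.001, 0.001, 0.707]
ft_force: [-0.2, -0.3, -1.4]
width: 0.0189
```

arm_command(commands=[[0, 0, 0, 0, 0, 0], [0, 0, 0, 0, 0, 0]])

```text
time: 11.65
ee_pos: [0.6403, -0.1055, 0.2754]
eef_rot: [0.707, 0.0, -0.002, -0.707]
ft_force: [-0.2, -0.0, -1.6]
width: 0.019
```

```bash
python3 mv.py .6446 -.0805 .09 0.1
```

```text
t 11.65 tip [ 0.64   -0.1056  0.1024] yaw 0.14 w 0.019 F [-0.2 -0.  -1.6] q [-0.26  0.41 -0.13  1.04 -0.   -0.27]
turn units [ 0.01  0.01 -0.03] shift units now [0.09 0.25 0.5 ] shift units in goal axes [0.09 0.25 0.5 ]
```

arm_command(commands=[[0.05, 0.2, 0.25, 0, 0, 0], [0.04, 0.3, 0.25, 0, 0, 0], [0, 0.2, 0, 0, 0, 0], [0, 0, 0, 0, 0, 0]])

```text
time: 12.05
ee_pos: [0.6435, -0.0798, 0.2377]
eef_rot: [-0.707, 0.001, 0.003, 0.707]
ft_force: [-0.8, -1.2, -1.8]
width: 0.0186
```

```bash
python3 mv.py .6446 -.0805 .013 0.1;python3 - <<'E'
from h import *
c=vision.camera("scene")
cv2.imwrite("pics/g4s.png",cv2.resize(c["img"][:,:,::-1][190:350,240:440],None,fx=4,fy=3.7))
c=vision.camera("top")
cv2.imwrite("pics/g4.png",cv2.resize(c["img"][:,:,::-1][120:270,200:400],None,fx=4,fy=4))
E
```

```text
t 12.05 tip [ 0.6424 -0.0796  0.0647] yaw 0.15 w 0.0186 F [-0.8 -1.2 -1.8] q [-0.22  0.44 -0.16  0.97 -0.   -0.23]
turn units [-0.01  0.01 -0.09] shift units now [ 0.03  1.03 -0.02] shift units in goal axes [ 0.02  1.03 -0.01]
```

View pics/g4s.png

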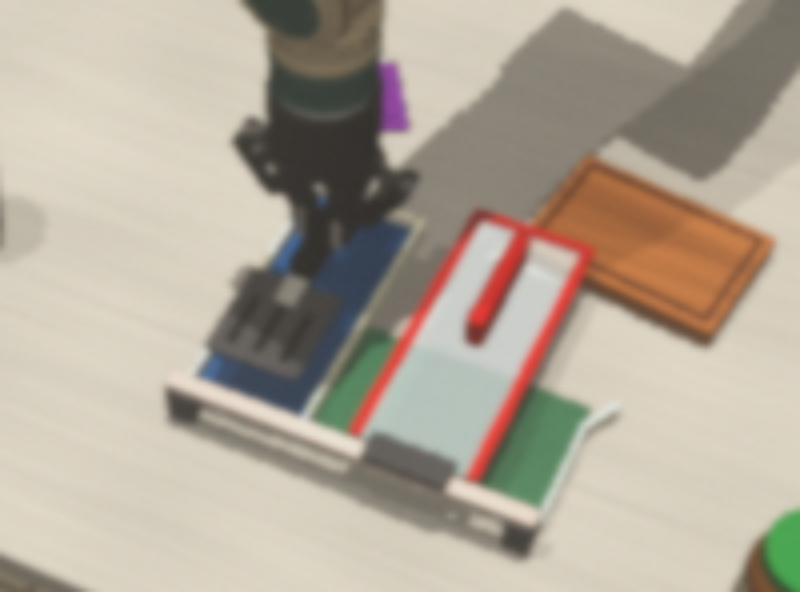

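View pics/g4.png

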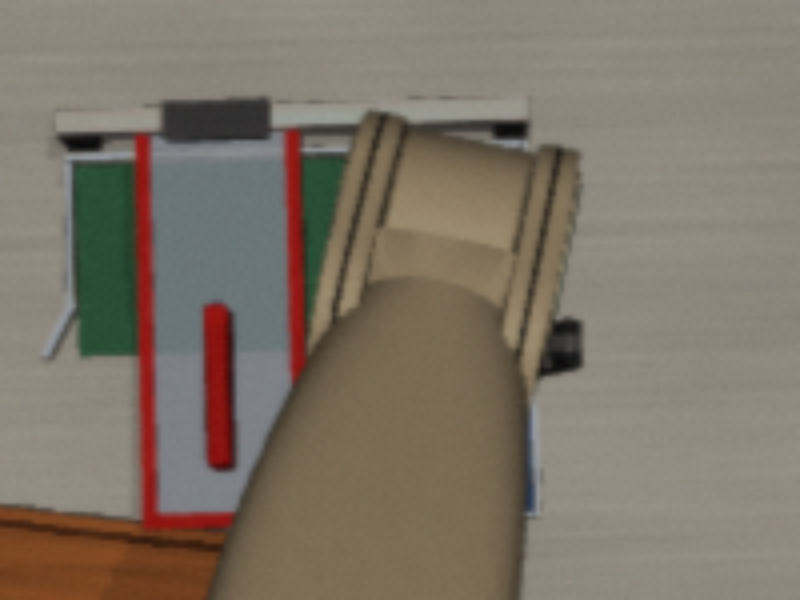

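```bash
python3 - <<'E'
from h import *
c=vision.camera("scene")
uv=(np.array([[252,268],[340,294],[297,378],[208,342]])+.5)/[4,3.7]-.5+[240,190]
print(np.round(back(c,uv,.059),4))
o=np.array([.6655,-.0797,0])
e=o+np.array([[.017,-.035,.059],[.017,.035,.059],[.095,.035,.059],[.095,-.035,.059]]);print(e)
E
python3 mv.py .6446 -.0805 .013 0.1
```

```text
[[ 0.6837 -0.1137  0.059 ]
 [ 0.6786 -0.0476  0.059 ]
 [ 0.7578 -0.0423  0.059 ]
 [ 0.7561 -0.1105  0.059 ]]
[[ 0.6825 -0.1147  0.059 ]
 [ 0.6825 -0.0447  0.059 ]
 [ 0.7605 -0.0447  0.059 ]
 [ 0.7605 -0.1147  0.059 ]]
t 12.2 tip [ 0.6451 -0.0807  0.0678] yaw 0.11 w 0.0188 F [-0.2  0.5 -1.4] q [-0.22  0.44 -0.16  0.97 -0.   -0.23]
turn units [ 0.    0.   -0.01] shift units now [-0.01  1.1   0.  ] shift units in goal axes [-0.01  1.1   0.  ]
```

arm_command(commands=[[0, 0.25, 0, 0, 0, 0], [0, 0.3, 0, 0, 0, 0], [0, 0.3, 0, 0, 0, 0], [0, 0.15, 0, 0, 0, 0], [0, 0, 0, 0, 0, 0]])

```text
time: 12.7
ee_pos: [0.644, -0.0802, 0.1884]
eef_rot: [-0.707, 0.001, 0.002, 0.707]
ft_force: [0.3, 0.3, -0.7]
width: 0.0189
```

arm_command(commands=[[0, 0.06, 0, 0, 0, 0], [0, 0, 0, 0, 0, 0], [0, 0, 0, 0, 0, 0]])

```text
time: 13.0
ee_pos: [0.6456, -0.0805, 0.1886]
eef_rot: [0.707, 0.001, -0.0, -0.707]
ft_force: [0.0, 0.4, -1.1]
width: 0.0189
```

```bash
python3 mv.py .6446 -.0805 .013 0.1
```

```text
t 13.0 tip [ 0.6458 -0.0805  0.0156] yaw 0.13 w 0.0189 F [ 0.   0.4 -1.1] q [-0.22  0.5  -0.2   0.87 -0.   -0.23]
turn units [0.   0.01 0.02] shift units now [-0.02  0.05 -0.  ] shift units in goal axes [-0.02  0.05 -0.  ]
```

arm_command(commands=[[0, 0.05, 0, 0, 0, 0], [0, 0, 0, 0, 0, 0], [0, 0, 0, 0, 0, 0]])

```text
time: 13.3
ee_pos: [0.6459, -0.0806, 0.1863]
eef_rot: [0.707, 0.002, -0.0, -0.707]
ft_force: [0.9, 0.4, 2.5]
width: 0.0187
```

arm_command(commands=[[0, 0, 0, 0, 0, 0], [0, 0, 0, 0, 0, 0], [0, 0, 0, 0, 0, 0], [0, 0, 0, 0, 0, 0]], jaw=0.45)

```text
time: 13.7
ee_pos: [0.6452, -0.0804, 0.1854]
eef_rot: [-0.707, -0.001, 0.001, 0.707]
ft_force: [0.4, -0.6, 0.1]
width: 0.0384
```

arm_command(commands=[[0, -0.2, 0, 0, 0, 0], [0, -0.5, 0, 0, 0, 0], [0, -1, 0, 0, 0, 0], [0, -1, 0.5, 0, 0, 0], [0, 0, 1, 0, 0, 0]])

```text
time: 14.2
ee_pos: [0.6488, -0.0105, 0.3247]
eef_rot: [0.708, 0.005, 0.007, -0.706]
ft_force: [0.4, -0.5, 0.7]
width: 0.0384
```

arm_command(commands=[[0, 0, 1, 0, 0, 0], [0, 0, 1, 0, 0, 0], [0, 0, 0.9, 0, 0, 0], [0, 0, 0, 0, 0, 0]])

```text
time: 14.6
ee_pos: [0.6442, 0.1421, 0.3162]
eef_rot: [-0.706, -0.004, 0.003, 0.708]
ft_force: [0.3, -0.7, -0.7]
width: 0.0384
```

```bash
python3 mv.py .633 .12 .058 0.1;python3 - <<'E'
from h import *
c=vision.camera("scene")
cv2.imwrite("pics/g5s.png",cv2.resize(c["img"][:,:,::-1][190:350,240:440],None,fx=4,fy=3.7))
c=vision.camera("top")
cv2.imwrite("pics/g5.png",cv2.resize(c["img"][:,:,::-1][120:270,200:400],None,fx=4,fy=4))
E
```

```text
t 14.6 tip [0.6444 0.1425 0.1432] yaw 0.51 w 0.0384 F [ 0.3 -0.7 -0.7] q [ 0.12  0.39 -0.06  1.12  0.    0.11]
turn units [-0.03  0.1   0.02] shift units now [-0.23  1.7  -0.44] shift units in goal axes [-0.23  1.7  -0.44]
```

View pics/g5s.png

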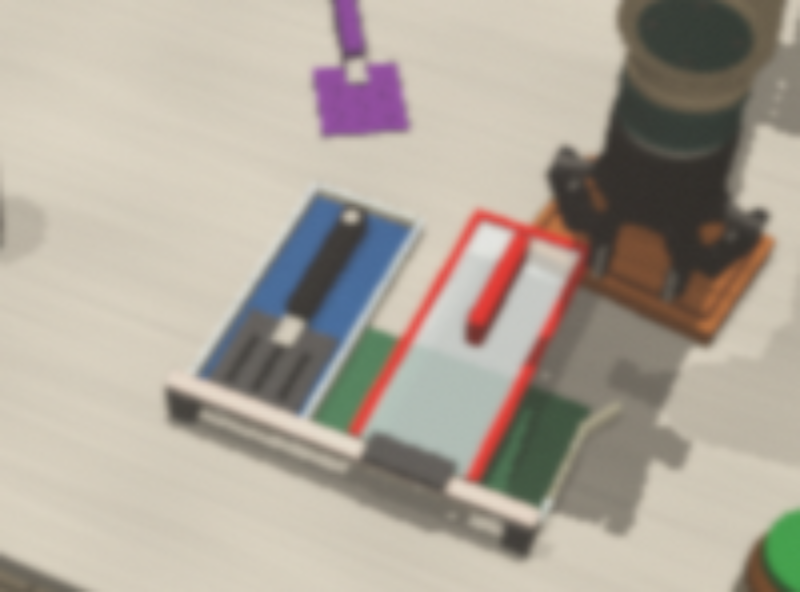

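View pics/g5.png

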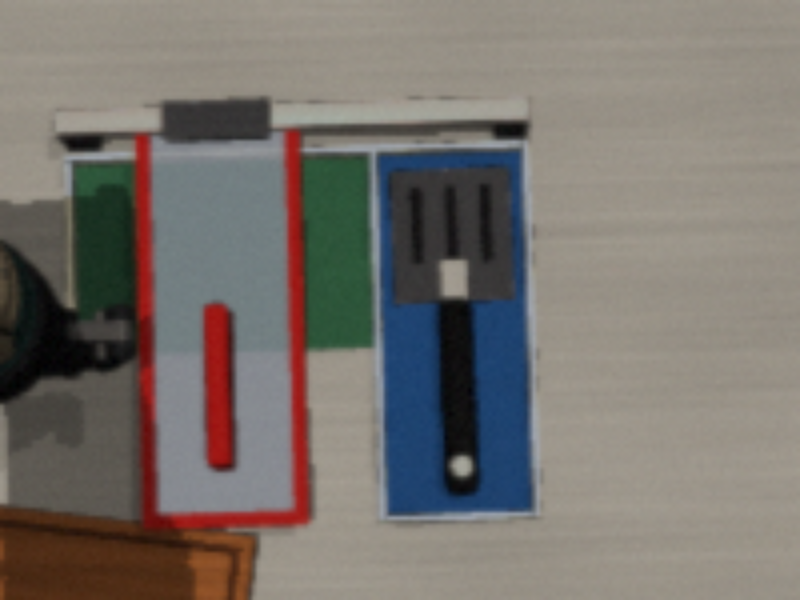

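The turner lies square in the blue compartment with its blade at the far end. Next I grasp the cover handle and shut the cover.

arm_command(commands=[[0, 0, -0.6, 0, 0, 0], [-0.1, 0, -0.7, 0, 0.1, 0], [-0.1, 0.1, -0.58, 0, 0, 0], [0, 0.2, 0, 0, 0, 0], [0, 0, 0, 0, 0, 0]], jaw=0.9)

```text
time: 15.2
ee_pos: [0.6339, 0.0409, 0.2989]
eef_rot: [-0.707, 0.004, -0.002, 0.707]
ft_force: [0.5, 0.4, -0.6]
width: 0.0772
```

```bash
python3 mv.py .637 .0485 .063 0.1
```

```text
t 15.2 tip [0.6334 0.041  0.1259] yaw -0.47 w 0.0772 F [ 0.5  0.4 -0.6] q [-0.04  0.37 -0.14  1.07  0.   -0.03]
turn units [-0.   -0.14 -0.04] shift units now [0.06 1.26 0.15] shift units in goal axes [0.06 1.26 0.15]
```

arm_command(commands=[[0.06, 0, 0.15, 0, -0.1, 0], [0, 0.4, 0, 0, 0, 0], [0, 0.5, 0, 0, 0, 0], [0, 0.36, 0, 0, 0, 0], [0, 0, 0, 0, 0, 0]])

```text
time: 15.7
ee_pos: [0.6366, 0.0518, 0.2345]
eef_rot: [-0.707, 0.0, 0.003, 0.707]
ft_force: [-0.1, 0.0, -0.6]
width: 0.0767
```

```bash
python3 mv.py .637 .0485 .063 0.1
```

```text
t 15.7 tip [0.6356 0.0519 0.0615] yaw 0.23 w 0.0767 F [-0.1  0.  -0.6] q [-0.02  0.43 -0.19  0.96  0.   -0.02]
turn units [-0.01  0.03 -0.08] shift units now [ 0.01 -0.03 -0.07] shift units in goal axes [ 0.01 -0.03 -0.07]
```

arm_command(commands=[[0, 0, -0.06, 0, 0, 0], [0, 0, 0, 0, 0, 0], [0, 0, 0, 0, 0, 0], [0, 0, 0, 0, 0, 0], [0, 0, 0, 0, 0, 0]], jaw=0, newtons=25)

```text
time: 16.2
ee_pos: [0.6384, 0.0476, 0.2385]
eef_rot: [-0.707, -0.002, 0.0, 0.707]
ft_force: [-0.2, 2.2, 3.8]
width: 0.0133
```

arm_command(commands=[[0, 0, -0.2, 0, 0, 0], [0, 0, -0.3, 0, 0, 0], [0, 0, -0.3, 0, 0, 0], [0, 0, -0.3, 0, 0, 0], [0, 0, -0.3, 0, 0, 0]])

```text
time: 16.7
ee_pos: [0.6386, -0.0236, 0.2385]
eef_rot: [-0.707, -0.002, -0.0, 0.707]
ft_force: [-0.2, 2.9, 6.1]
width: 0.0132
```

arm_command(commands=[[0, 0, -0.3, 0, 0, 0], [0, 0, -0.3, 0, 0, 0], [0, 0, -0.3, 0, 0, 0], [0, 0, -0.2, 0, 0, 0], [0, 0, 0, 0, 0, 0]])

```text
time: 17.2
ee_pos: [0.6387, -0.0795, 0.2385]
eef_rot: [0.707, 0.001, 0.001, -0.707]
ft_force: [0.4, 0.4, 5.5]
width: 0.0136
```

```bash
python3 mv.py .637 -.0805 .063 0.1
```

```text
t 17.2 tip [ 0.6392 -0.0795  0.0655] yaw 0.04 w 0.0136 F [0.4 0.4 5.5] q [-0.22  0.43 -0.18  0.96  0.   -0.23]
turn units [ 0.   -0.01  0.04] shift units now [-0.04  0.05 -0.02] shift units in goal axes [-0.03  0.05 -0.02]
```

arm_command(commands=[[0, 0, -0.08, 0, 0, 0], [0, 0, -0.04, 0, 0, 0], [0, 0, 0, 0, 0, 0], [0, 0, 0, 0, 0, 0]])

```text
time: 17.6
ee_pos: [0.6387, -0.0814, 0.2385]
eef_rot: [-0.704, -0.003, 0.0, 0.711]
ft_force: [1.0, 13.5, 7.2]
width: 0.0135
```

arm_command(commands=[[0, 0, 0, 0, 0, 0], [0, 0, 0, 0, 0, 0], [0, 0, 0, 0, 0, 0]], jaw=0.8)

```text
time: 17.9
ee_pos: [0.6377, -0.0844, 0.2367]
eef_rot: [0.707, 0.0, -0.001, -0.707]
ft_force: [0.2, 0.3, -0.2]
width: 0.0563
```

arm_command(commands=[[0, -0.5, 0, 0, 0, 0], [0, -1, 0, 0, 0, 0], [-1, -0.8, 0, 0, 0, 0], [-1, 0, 0.3, 0, 0, 0], [-1, 0, 0.8, 0, 0, 0]])

```text
time: 18.4
ee_pos: [0.511, -0.0398, 0.3448]
eef_rot: [0.708, 0.0, 0.001, -0.706]
ft_force: [-1.0, 1.9, 0.8]
width: 0.0683
```

```bash
python3 mv.py .51 .22 .06 0;python3 - <<'E'
from h import *
c=vision.camera("top")
cv2.imwrite("pics/g6.png",cv2.resize(c["img"][:,:,::-1][130:310,180:420],None,fx=3.2,fy=3.2))
c=vision.camera("scene")
cv2.imwrite("pics/g6s.png",cv2.resize(c["img"][:,:,::-1][190:350,240:440],None,fx=4,fy=3.7))
E
```

```text
t 18.4 tip [ 0.5114 -0.0401  0.1718] yaw -0.1 w 0.0683 F [-1.   1.9  0.8] q [-0.2   0.12 -0.35  1.1  -0.   -0.2 ]
turn units [ 0.03 -0.02  0.03] shift units now [-0.03  2.23  5.2 ] shift units in goal axes [-0.02  2.24  5.2 ]
```

View pics/g6.png

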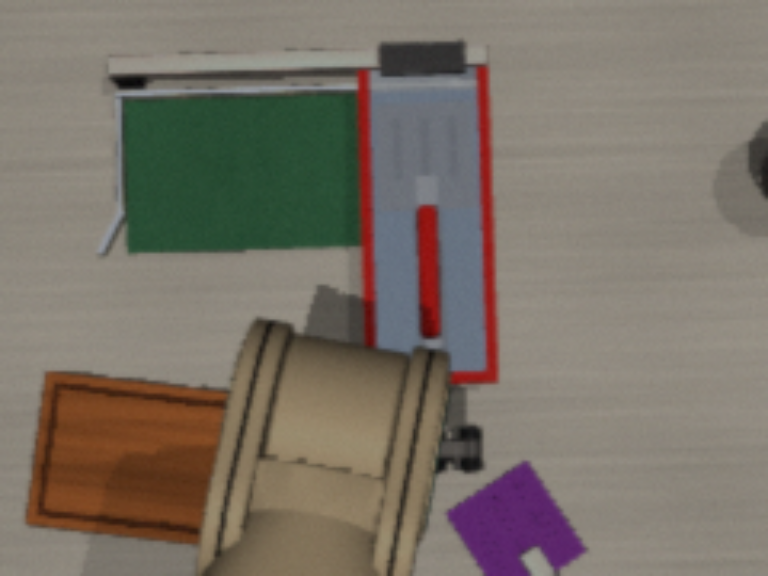

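View pics/g6s.png

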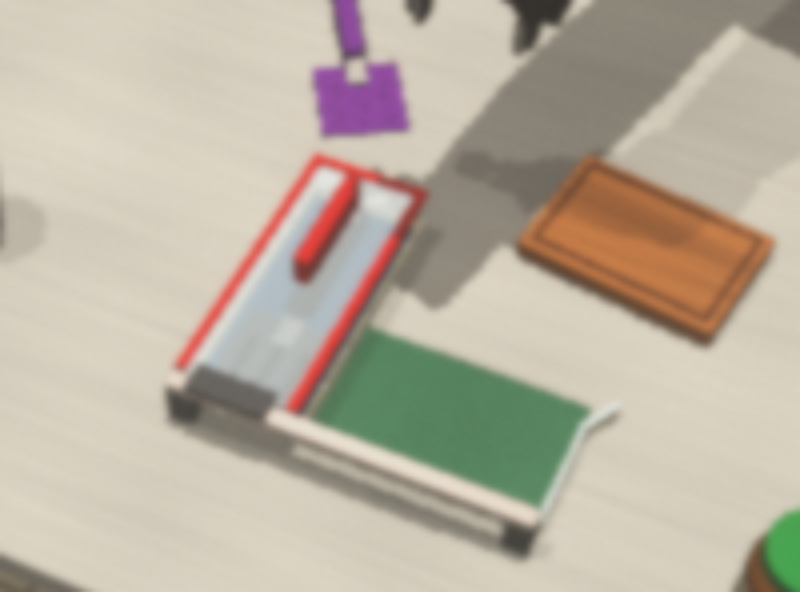

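The cover is shut: I felt the end stop at about 13 N, and the handle travelled 129 mm. Next I swing the gripper round to the board's left edge.

arm_command(commands=[[0, 0, 0.28, 0, -1, 0], [0.02, 0, 0.28, 0, -1, 0], [0.04, 0, 0.27, 0, -1, 0], [0.06, 0, 0.27, 0, -1, 0], [0.08, 0, 0.26, 0, -1, 0]])

```text
time: 19.0
ee_pos: [0.5126, 0.0308, 0.3432]
eef_rot: [0.696, 0.124, -0.124, -0.696]
ft_force: [-0.6, -1.1, -1.0]
width: 0.068
```

arm_command(commands=[[0.1, 0, 0.26, 0, -1, 0], [0.11, 0, 0.25, 0, -1, 0], [0.13, 0, 0.24, 0, -1, 0], [0.15, 0, 0.23, 0, -1, 0], [0.16, 0, 0.22, 0, -1, 0]])

```text
time: 19.5
ee_pos: [0.5132, 0.0994, 0.3431]
eef_rot: [0.664, 0.243, -0.243, -0.664]
ft_force: [-0.1, 0.6, 0.6]
width: 0.0682
```

arm_command(commands=[[0.18, 0, 0.21, 0, -1, 0], [0.19, 0, 0.2, 0, -1, 0], [0.21, 0, 0.19, 0, -1, 0], [0.22, 0, 0.17, 0, -1, 0], [0.23, 0, 0.16, 0, -1, 0]])

```text
time: 20.0
ee_pos: [0.513, 0.1691, 0.3431]
eef_rot: [0.612, 0.355, -0.355, -0.611]
ft_force: [-0.5, 0.6, 0.7]
width: 0.0684
```

arm_command(commands=[[0.24, 0.2, 0.14, 0, -1, 0], [0.25, 0.3, 0.12, 0, -1, 0], [0.26, 0.3, 0.1, 0, -1, 0], [0.27, 0.2, 0.08, 0, -1, 0], [0.27, 0, 0.07, 0, -1, 0]])

```text
time: 20.5
ee_pos: [0.5125, 0.2385, 0.2911]
eef_rot: [-0.54, -0.454, 0.457, 0.541]
ft_force: [0.1, 0.2, 0.7]
width: 0.0685
```

```bash
python3 mv.py .5265 .2496 .004 82.6
```

```text
t 20.5 tip [0.5119 0.2382 0.1181] yaw 80.25 w 0.0685 F [0.1 0.2 0.7] q [ 0.32  0.26 -0.3   1.01 -0.   -1.08]
turn units [-0.05 -0.59 -0.04] shift units now [ 0.27  2.28 -0.25] shift units in goal axes [ 0.26  2.28 -0.25]
```

arm_command(commands=[[0.26, 0.2, -0.25, 0, -0.59, 0], [0, 0.6, 0, 0, 0, 0], [0, 0.7, 0, 0, 0, 0], [0, 0.5, 0, 0, 0, 0], [0, 0.2, 0, 0, 0, 0]])

```text
time: 21.0
ee_pos: [0.5263, 0.2485, 0.1802]
eef_rot: [-0.531, -0.464, 0.468, 0.532]
ft_force: [-0.4, -0.2, 0.8]
width: 0.0681
```

arm_command(commands=[[0, 0, 0, 0, 0, 0], [0, 0, 0, 0, 0, 0]])

```text
time: 21.2
ee_pos: [0.5282, 0.2495, 0.1842]
eef_rot: [0.532, 0.467, -0.466, -0.532]
ft_force: [-0.3, 0.4, 0.5]
width: 0.0687
```

```bash
python3 mv.py .5265 .2496 .004 82.6;python3 - <<'E'
from h import *
c=vision.camera("top")
cv2.imwrite("pics/g7.png",cv2.resize(c["img"][:,:,::-1][130:330,80:340],None,fx=3,fy=3))
E
```

```text
t 21.2 tip [0.5285 0.2495 0.0112] yaw 82.47 w 0.0687 F [-0.3  0.4  0.5] q [ 0.33  0.41 -0.36  0.8  -0.   -1.11]
turn units [ 0.02 -0.03  0.01] shift units now [-0.    0.14  0.04] shift units in goal axes [-0.    0.14  0.03]
```

View pics/g7.png

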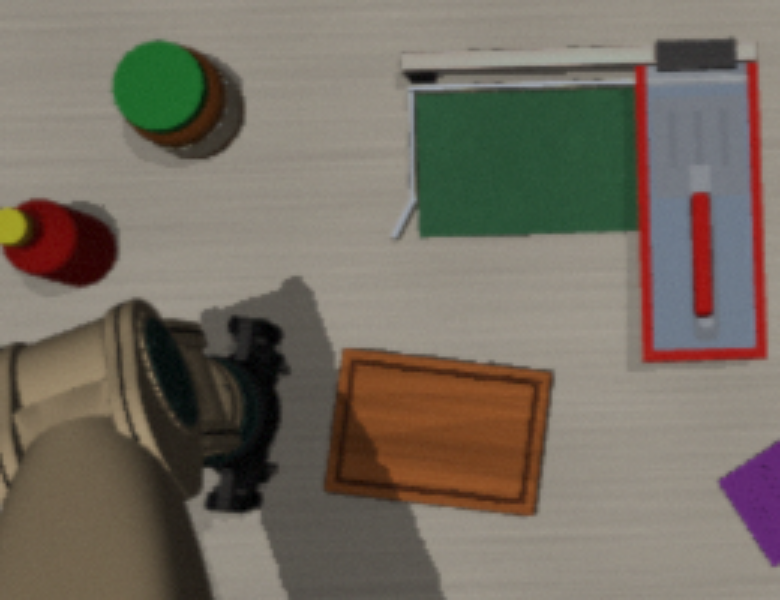

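arm_command(commands=[[0, 0.13, 0, 0, 0, 0], [-0.2, 0, 0, 0, 0, 0], [-0.2, 0, 0, 0, 0, 0], [-0.2, 0, 0, 0, 0, 0], [-0.2, 0, 0, 0, 0, 0]])

```text
time: 21.75
ee_pos: [0.522, 0.209, 0.1772]
eef_rot: [-0.531, -0.466, 0.466, 0.532]
ft_force: [0.0, 2.3, -0.2]
width: 0.0685
```

arm_command(commands=[[-0.2, 0, 0, 0, -0.2, 0], [-0.2, 0, 0, 0, -0.2, 0], [-0.2, 0, 0, 0, -0.2, 0], [-0.1, 0, 0, 0, -0.2, 0], [0, 0, 0, 0, 0, 0]])

```text
time: 22.25
ee_pos: [0.5181, 0.1741, 0.177]
eef_rot: [0.519, 0.48, -0.481, -0.519]
ft_force: [-0.2, -0.5, 0.2]
width: 0.0687
```

```bash
python3 mv.py .5265 .145 .004 90;python3 - <<'E'
from h import *
c=vision.camera("top")
cv2.imwrite("pics/g8.png",cv2.resize(c["img"][:,:,::-1][130:330,80:340],None,fx=3,fy=3))
E
```

```text
t 22.25 tip [0.5181 0.174  0.004 ] yaw 85.62 w 0.0687 F [-0.2 -0.5  0.2] q [ 0.21  0.36 -0.45  0.76 -0.   -1.29]
turn units [-0.   -1.09 -0.01] shift units now [-0.57  0.   -0.21] shift units in goal axes [-0.58  0.   -0.17]
```

View pics/g8.png

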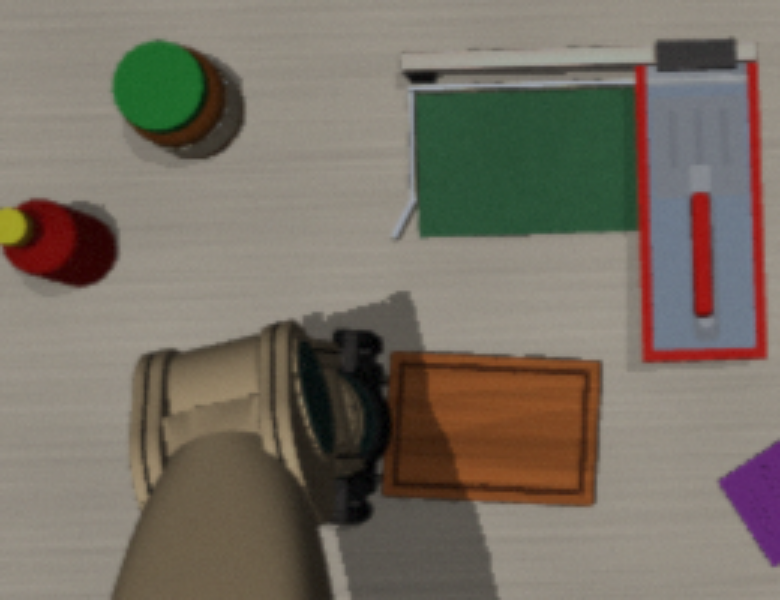

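```bash
cat > bd.py <<'E'
from h import *
import sys
def crop2px(a,s,o): return (np.array(a,float)+.5)/s-.5+np.array(o)
def pose(far_l,far_r,s,o):
    c=vision.camera("top"); W=back(c,crop2px([far_l,far_r],s,o),.022)[:,:2]
    d=W[0]-W[1]; L=np.linalg.norm(d); y=d/L; x=np.array([y[1],-y[0]])
    m=W.mean(0); print("len",round(L,4),"ctr",np.round(m-.055*x,4),"yaw deg",round(np.degrees(np.arctan2(x[1],x[0])),2))
E
python3 -c "
from bd import *
pose([392,351],[602,361],3,[80,130])"
```

```text
len 0.1589 ctr [0.5114 0.0804] yaw deg -4.26
```

arm_command(commands=[[-0.15, 0, 0, 0, -0.3, 0], [-0.15, 0, 0, 0, -0.3, 0], [-0.15, 0, 0, 0, -0.3, 0], [-0.12, 0, 0, 0, -0.2, 0], [0, 0, 0, 0, 0, 0]])

```text
time: 22.85
ee_pos: [0.517, 0.1463, 0.1769]
eef_rot: [-0.5, -0.5, 0.5, 0.5]
ft_force: [0.5, 0.2, 0.6]
width: 0.0687
```

arm_command(commands=[[0, 0, 0, 0, 0, 0], [0, 0, 0, 0, 0, 0]])

```text
time: 23.05
ee_pos: [0.517, 0.1467, 0.1769]
eef_rot: [-0.5, -0.5, 0.501, 0.499]
ft_force: [-0.3, -0.6, 0.2]
width: 0.0684
```

```bash
python3 mv.py .5265 .145 .004 90;python3 - <<'E'
from h import *
c=vision.camera("top")
cv2.imwrite("pics/g9.png",cv2.resize(c["img"][:,:,::-1][190:320,180:340],None,fx=4.5,fy=4.5))
E
```

```text
t 23.05 tip [0.517  0.1466 0.0039] yaw 90.08 w 0.0684 F [-0.3 -0.6  0.2] q [ 0.16  0.35 -0.47  0.75 -0.   -1.42]
turn units [ 0.    0.02 -0.01] shift units now [-0.03 -0.   -0.19] shift units in goal axes [-0.03 -0.   -0.19]
```

View pics/g9.png

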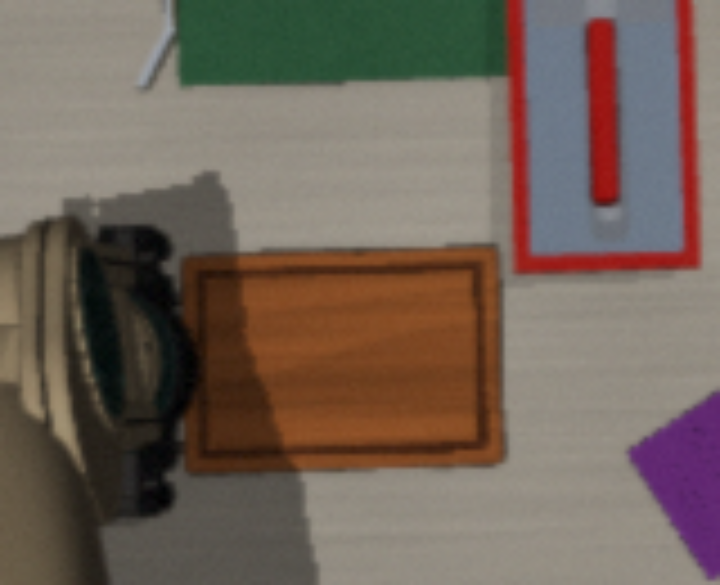

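```bash
python3 -c "
from bd import *
pose([183,255],[499,244],4.5,[180,190])"; python3 mv.py .42 .055 .1 0
```

```text
len 0.1593 ctr [0.5181 0.0529] yaw deg 0.46
t 23.15 tip [0.5169 0.1466 0.0039] yaw 90.09 w 0.0684 F [ 0.2  0.  -0.2] q [ 0.16  0.35 -0.47  0.75 -0.   -1.42]
turn units [ 0.   22.52 -0.  ] shift units now [-1.83 -1.92  1.94] shift units in goal axes [-1.94 -1.92 -1.83]
```

arm_command(commands=[[0.3, -0.1, 0, 0, 0, 0], [0.1, -0.8, 0, 0, 0, 0], [0, -1, 0, 0, 0.5, 0], [-0.1, -0.3, 0.08, 0, 1, 0], [-0.1, 0, 0.08, 0, 1, 0]])

```text
time: 23.65
ee_pos: [0.5102, 0.1586, 0.2915]
eef_rot: [0.543, 0.457, -0.452, -0.54]
ft_force: [0.5, 0.3, 0.2]
width: 0.0681
```

arm_command(commands=[[-0.1, 0, 0.08, 0, 1, 0], [-0.1, 0, 0.07, 0, 1, 0], [-0.12, 0, 0.07, 0, 1, 0], [-0.12, 0, 0.05, 0, 1, 0], [-0.13, 0, 0.04, 0, 1, 0]])

```text
time: 24.15
ee_pos: [0.4843, 0.1355, 0.2874]
eef_rot: [-0.612, -0.354, 0.353, 0.613]
ft_force: [-1.0, 0.5, 0.3]
width: 0.0685
```

arm_command(commands=[[-0.13, 0, 0.03, 0, 1, 0], [-0.13, 0, 0.02, 0, 1, 0], [-0.13, 0, 0, 0, 1, 0], [-0.13, 0, 0, 0, 1, 0], [-0.13, 0, 0, 0, 1, 0]])

```text
time: 24.65
ee_pos: [0.4624, 0.1112, 0.2874]
eef_rot: [-0.665, -0.242, 0.241, 0.665]
ft_force: [-0.2, -0.7, -0.1]
width: 0.0682
```

arm_command(commands=[[-0.13, 0, -0.02, 0, 1, 0], [-0.13, 0, -0.03, 0, 1, 0], [-0.12, 0, -0.05, 0, 1, 0], [-0.12, 0, -0.06, 0, 1, 0], [-0.12, 0, -0.08, 0, 1, 0]])

```text
time: 25.15
ee_pos: [0.4422, 0.0843, 0.2874]
eef_rot: [-0.696, -0.123, 0.122, 0.696]
ft_force: [-0.3, 0.9, 0.2]
width: 0.0679
```

```bash
python3 mv.py .415 .0525 .004 0.2
```

```text
t 25.15 tip [0.4423 0.0844 0.1144] yaw 19.97 w 0.0679 F [-0.3  0.9  0.2] q [ 0.04  0.07 -0.55  0.96  0.   -0.3 ]
turn units [-0.    4.94  0.01] shift units now [-0.73  2.21 -0.41] shift units in goal axes [-0.55  2.21 -0.63]
```

arm_command(commands=[[-0.15, 0, -0.1, 0, 1, 0], [-0.15, 0, -0.1, 0, 1, 0], [-0.12, 0, -0.12, 0, 1, 0], [-0.12, 0, -0.13, 0, 1, 0], [-0.1, 0, -0.12, 0, 0.8, 0]])

```text
time: 25.65
ee_pos: [0.4168, 0.0492, 0.2874]
eef_rot: [-0.707, -0.005, 0.005, 0.707]
ft_force: [0.3, 0.1, 0.5]
width: 0.0679
```

arm_command(commands=[[0, 0.4, 0, 0, 0, 0], [0, 0.6, 0, 0, 0, 0], [0, 0.6, 0, 0, 0, 0], [0, 0.4, 0, 0, 0, 0], [0, 0.2, 0, 0, 0, 0]])

```text
time: 26.15
ee_pos: [0.4161, 0.0494, 0.1756]
eef_rot: [-0.707, -0.005, 0.007, 0.707]
ft_force: [-0.4, -0.4, 0.0]
width: 0.0683
```

arm_command(commands=[[0, 0, 0, 0, 0, 0], [0, 0, 0, 0, 0, 0]])

```text
time: 26.35
ee_pos: [0.4176, 0.049, 0.1777]
eef_rot: [-0.707, -0.006, 0.005, 0.707]
ft_force: [1.4, -0.6, 0.2]
width: 0.0684
```

```bash
python3 mv.py .415 .0525 .004 0.2
```

```text
t 26.35 tip [0.4178 0.049  0.0047] yaw 0.91 w 0.0684 F [ 1.4 -0.6  0.2] q [-0.04  0.18 -0.72  0.68  0.   -0.05]
turn units [-0.    0.18  0.02] shift units now [-0.05  0.01  0.07] shift units in goal axes [-0.05  0.01  0.07]
```

arm_command(commands=[[0, 0, 0.06, 0, 0.18, 0], [0.2, 0, 0, 0, 0, 0], [0.2, 0, 0, 0, 0, 0], [0.2, 0, 0, 0, 0, 0], [0.2, 0, 0, 0, 0, 0]])

```text
time: 26.85
ee_pos: [0.4581, 0.0518, 0.1772]
eef_rot: [0.707, 0.001, -0.001, -0.707]
ft_force: [-4.0, 0.2, 3.2]
width: 0.0681
```

arm_command(commands=[[0.25, 0, 0, 0, 0, 0], [0.25, 0, 0, 0, 0, 0], [0.25, 0, 0, 0, 0, 0], [0.25, 0, 0, 0, 0, 0], [0.2, 0, 0, 0, 0, 0]])

```text
time: 27.35
ee_pos: [0.5186, 0.0519, 0.1769]
eef_rot: [0.707, 0.001, -0.001, -0.707]
ft_force: [-1.9, -0.2, -0.9]
width: 0.0684
```

```bash
python3 mv.py .649 .0525 .004 0.2;python3 - <<'E'
from h import *
c=vision.camera("top")
cv2.imwrite("pics/h1.png",cv2.resize(c["img"][:,:,::-1][140:300,180:340],None,fx=3.7,fy=3.7))
c=vision.camera("scene")
cv2.imwrite("pics/h1s.png",cv2.resize(c["img"][:,:,::-1][190:350,280:480],None,fx=4,fy=3.7))
E
```

```text
t 27.35 tip [0.5188 0.0519 0.0039] yaw 0.16 w 0.0684 F [-1.9 -0.2 -0.9] q [-0.02  0.33 -0.5   0.74  0.   -0.03]
turn units [ 0.   -0.01  0.02] shift units now [2.61 0.   0.  ] shift units in goal axes [ 2.61 -0.    0.  ]
```

View pics/h1.png

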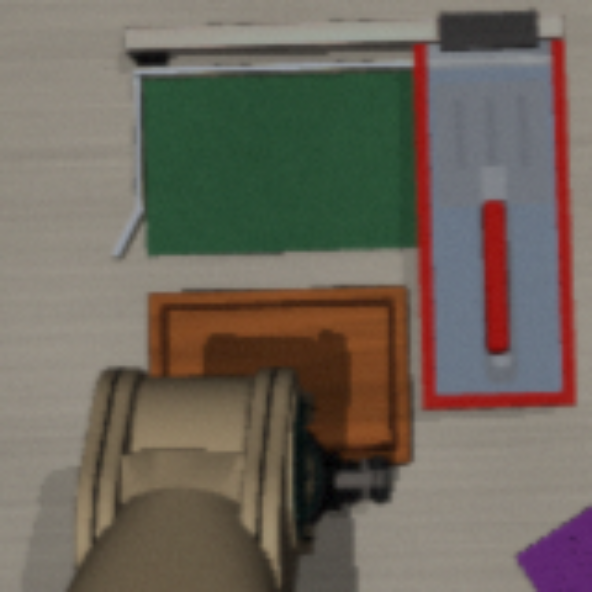

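View pics/h1s.png

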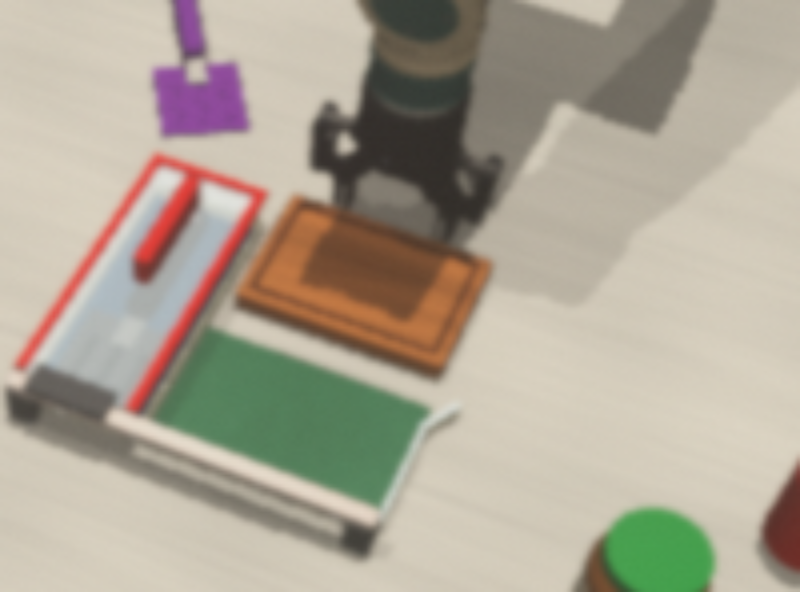

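```bash
python3 -c "
from bd import *
pose([149,294],[407,285],3.7,[180,140])"
```

```text
len 0.1587 ctr [0.5801 0.0531] yaw deg 0.46
```

arm_command(commands=[[0.25, 0, 0, 0, 0, 0], [0.25, 0, 0, 0, 0, 0], [0.25, 0, 0, 0, 0, 0], [0.25, 0, 0, 0, 0, 0], [0.25, 0, 0, 0, 0, 0]])

```text
time: 28.0
ee_pos: [0.5805, 0.0522, 0.177]
eef_rot: [-0.707, -0.001, 0.001, 0.707]
ft_force: [-3.3, -0.5, 1.3]
width: 0.0683
```

arm_command(commands=[[0.25, 0, 0, 0, 0, 0], [0.25, 0, 0, 0, 0, 0], [0.2, 0, 0, 0, 0, 0], [0.2, 0, 0, 0, 0, 0], [0.1, 0, 0, 0, 0, 0]])

```text
time: 28.5
ee_pos: [0.6307, 0.0523, 0.177]
eef_rot: [0.707, 0.001, -0.001, -0.707]
ft_force: [-3.6, 0.1, 1.8]
width: 0.0682
```

```bash
python3 mv.py .649 .0525 .004 0.2;python3 - <<'E'
from h import *
c=vision.camera("top")
cv2.imwrite("pics/h2.png",cv2.resize(c["img"][:,:,::-1][140:300,180:340],None,fx=3.7,fy=3.7))
c=vision.camera("scene")
cv2.imwrite("pics/h2s.png",cv2.resize(c["img"][:,:,::-1][190:350,280:480],None,fx=4,fy=3.7))
E
```

```text
t 28.5 tip [0.6309 0.0523 0.004 ] yaw 0.16 w 0.0682 F [-3.6  0.1  1.8] q [-0.02  0.49 -0.25  0.84  0.   -0.02]
turn units [ 0.   -0.01  0.02] shift units now [0.37 0.   0.  ] shift units in goal axes [0.37 0.   0.  ]
```

View pics/h2s.png

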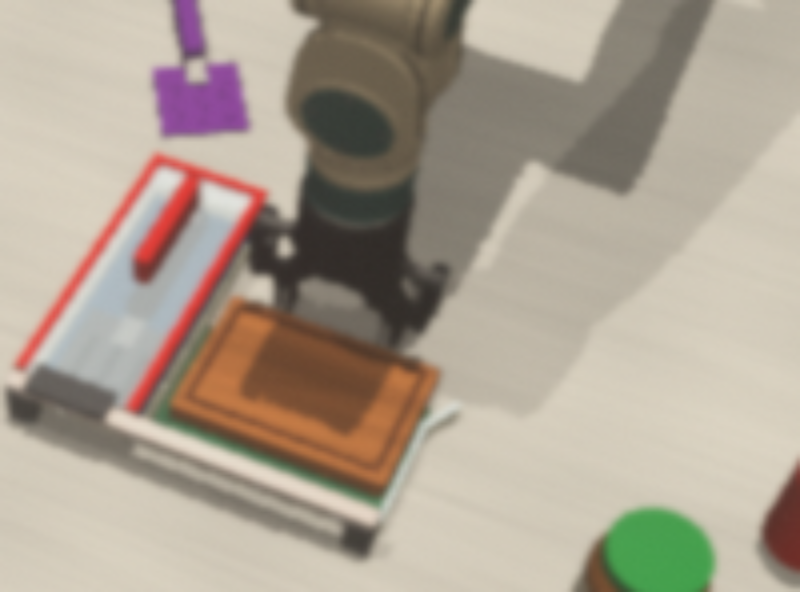

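arm_command(commands=[[0.12, 0, 0, 0, 0, 0], [0.1, 0, 0, 0, 0, 0], [0.06, 0, 0, 0, 0, 0], [0.04, 0, 0, 0, 0, 0], [0, 0, 0, 0, 0, 0]])

```text
time: 29.1
ee_pos: [0.6458, 0.0524, 0.1769]
eef_rot: [0.707, 0.001, -0.001, -0.707]
ft_force: [0.7, 0.5, -0.8]
width: 0.0682
```

arm_command(commands=[[0.04, 0, 0, 0, 0, 0], [0.02, 0, 0, 0, 0, 0], [0, 0, 0, 0, 0, 0], [0, 0, 0, 0, 0, 0]])

```text
time: 29.5
ee_pos: [0.6485, 0.0524, 0.1769]
eef_rot: [-0.707, -0.001, 0.001, 0.707]
ft_force: [-0.7, -0.2, -0.5]
width: 0.0684
```

arm_command(commands=[[0.03, 0, 0, 0, 0, 0], [0.02, 0, 0, 0, 0, 0], [0, 0, 0, 0, 0, 0], [0, 0, 0, 0, 0, 0]])

```text
time: 29.9
ee_pos: [0.6512, 0.0524, 0.1769]
eef_rot: [-0.707, -0.001, 0.001, 0.707]
ft_force: [-1.0, 0.1, -0.2]
width: 0.0683
```

arm_command(commands=[[0.03, 0, 0, 0, 0, 0], [0.02, 0, 0, 0, 0, 0], [0, 0, 0, 0, 0, 0], [0, 0, 0, 0, 0, 0]])

```text
time: 30.3
ee_pos: [0.6536, 0.0524, 0.177]
eef_rot: [-0.707, -0.001, 0.001, 0.707]
ft_force: [-1.5, -0.3, -0.9]
width: 0.0686
```

```bash
python3 - <<'E'
from h import *
c=vision.camera("top")
cv2.imwrite("pics/h3.png",cv2.resize(c["img"][:,:,::-1][140:240,200:320],None,fx=6,fy=6,interpolation=cv2.INTER_CUBIC))
c=vision.camera("scene")
cv2.imwrite("pics/h3s.png",cv2.resize(c["img"][:,:,::-1][250:340,300:410],None,fx=6.5,fy=6.5,interpolation=cv2.INTER_CUBIC))
E
```

```text
(no output)
```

View pics/h3.png

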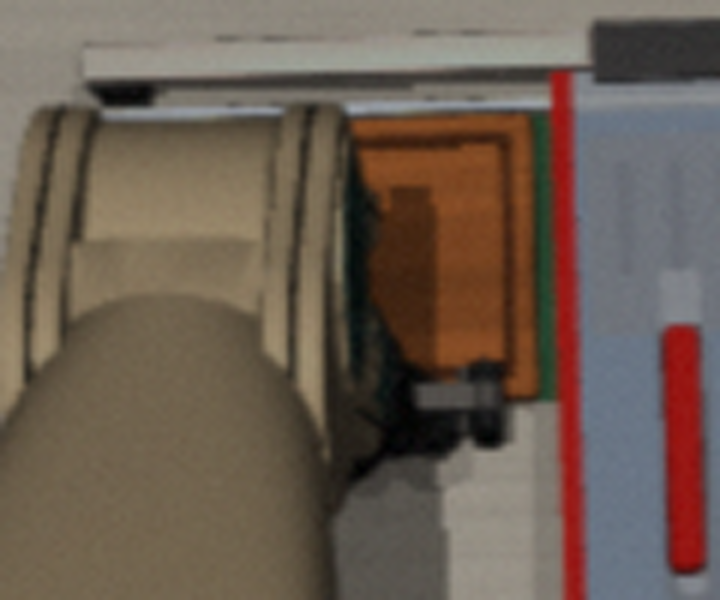

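View pics/h3s.png

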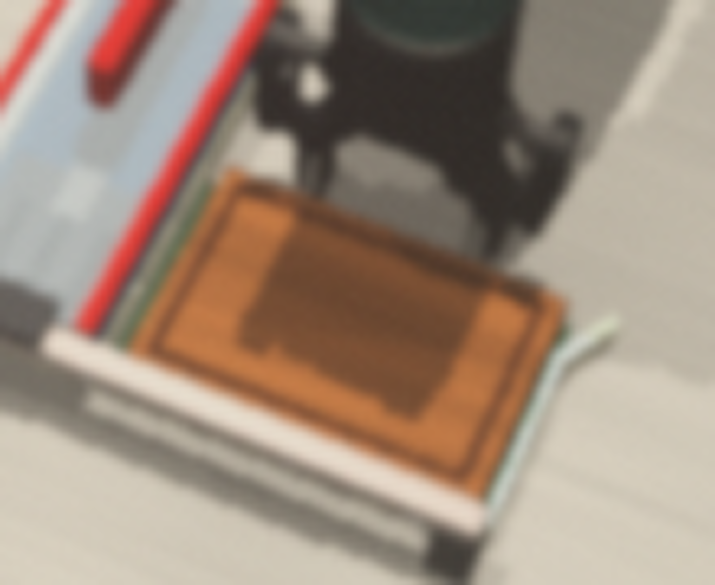

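arm_command(commands=[[0.03, 0, 0, 0, 0, 0], [0.03, 0, 0, 0, 0, 0], [0, 0, 0, 0, 0, 0], [0, 0, 0, 0, 0, 0]])

```text
time: 30.8
ee_pos: [0.6563, 0.0524, 0.1769]
eef_rot: [0.707, 0.001, -0.001, -0.707]
ft_force: [-3.4, -0.1, 1.0]
width: 0.0684
```

arm_command(commands=[[0.03, 0, 0, 0, 0, 0], [0.02, 0, 0, 0, 0, 0], [0, 0, 0, 0, 0, 0], [0, 0, 0, 0, 0, 0]])

```text
time: 31.2
ee_pos: [0.6571, 0.0524, 0.1769]
eef_rot: [0.707, -0.001, -0.003, -0.707]
ft_force: [-8.9, -1.5, 6.9]
width: 0.0686
```

arm_command(commands=[[0.04, 0, 0, 0, 0, 0], [0, 0, 0, 0, 0, 0], [0, 0, 0, 0, 0, 0]])

```text
time: 31.5
ee_pos: [0.6578, 0.0525, 0.1768]
eef_rot: [0.707, -0.002, -0.004, -0.707]
ft_force: [-13.3, -0.6, 10.2]
width: 0.0683
```

Force climbs to 13 N with almost no motion, so the board is against the back wall. I'll back off along -x, lift and check.

arm_command(commands=[[-0.2, 0, 0, 0, 0, 0], [-0.4, 0, 0, 0, 0, 0], [-0.6, -0.3, 0, 0, 0, 0], [-0.8, -0.8, 0, 0, 0, 0], [-1, -0.8, 0, 0, 0, 0]])

```text
time: 32.0
ee_pos: [0.5266, 0.0519, 0.2595]
eef_rot: [-0.707, -0.002, -0.0, 0.707]
ft_force: [1.0, -0.2, 1.1]
width: 0.0685
```

arm_command(commands=[[-1, -0.8, 0, 0, 0, 0], [-0.8, 0, 0, 0, 0, 0], [0, 0, 0, 0, 0, 0], [0, 0, 0, 0, 0, 0]])

```text
time: 32.4
ee_pos: [0.4473, 0.0518, 0.2903]
eef_rot: [-0.707, -0.002, -0.0, 0.707]
ft_force: [0.3, 0.0, -0.3]
width: 0.0683
```

```bash
python3 mv.py .4 .0525 .2 0.2; python3 - <<'E'
from h import *
c=vision.camera("top")
cv2.imwrite("pics/h4.png",cv2.resize(c["img"][:,:,::-1][140:265,190:350],None,fx=4.8,fy=4.8,interpolation=cv2.INTER_CUBIC))
cv2.imwrite("pics/full4.png",c["img"][:,:,::-1])
c=vision.camera("scene")
cv2.imwrite("pics/h4s.png",cv2.resize(c["img"][:,:,::-1][220:340,270:410],None,fx=5,fy=4.8,interpolation=cv2.INTER_CUBIC))
E
```

```text
t 32.4 tip [0.4479 0.0518 0.1173] yaw 0.16 w 0.0683 F [ 0.3  0.  -0.3] q [-0.03  0.06 -0.54  0.96  0.   -0.03]
turn units [-0.   -0.01  0.05] shift units now [-0.94 -1.66  0.02] shift units in goal axes [-0.95 -1.65  0.02]
```

View pics/h4.png

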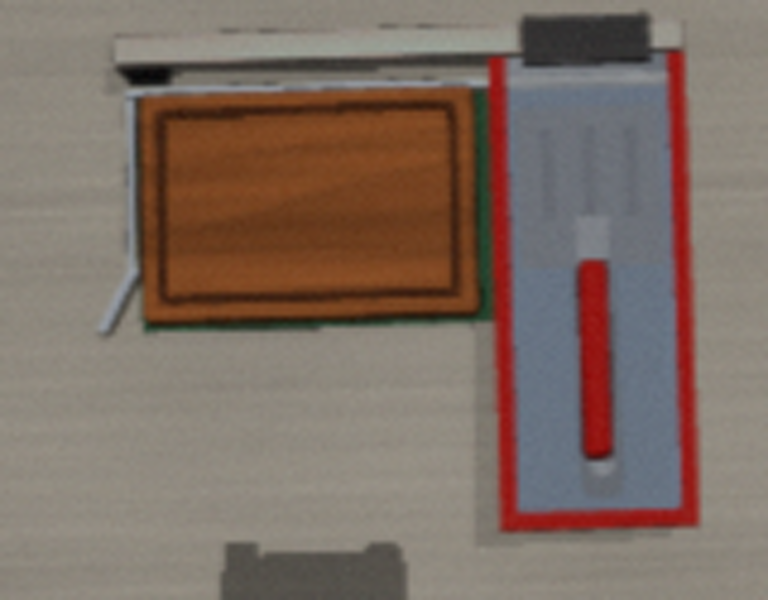

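View pics/h4s.png

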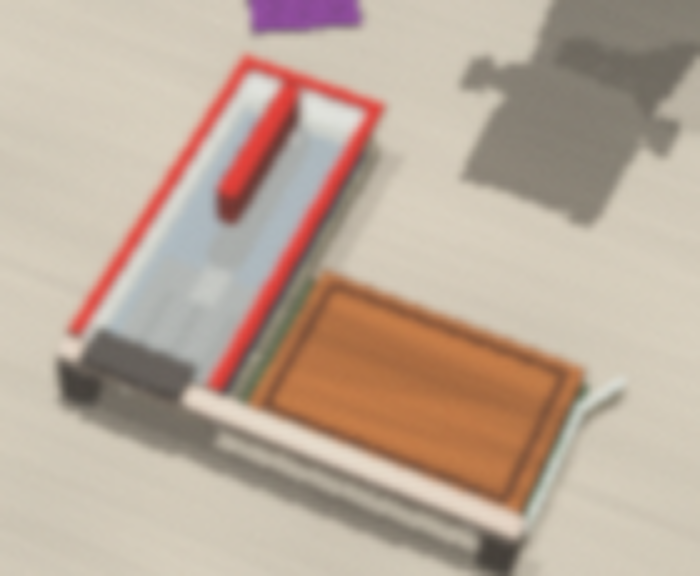

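View pics/full4.png

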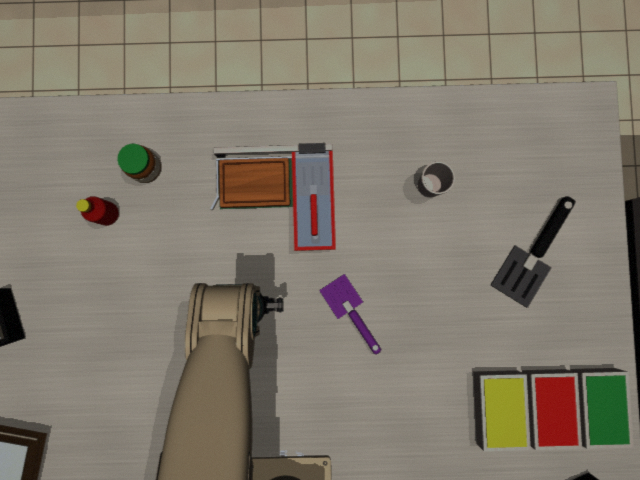

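The board sits in the bay against the back wall, with a sliver of green at its right; the cover is shut and the bystanders are where they were. One last set of numbers.

```bash
python3 - <<'E'
from fit import *
from bd import *
pose([141,97],[472,88],4.8,[190,140])
c=vision.camera("top")
near=back(c,crop2px([[146,323],[478,312]],4.8,[190,140]),.022); print("near edge",np.round(near,4))
h=back(c,crop2px([[594,262],[599,457]],4.8,[190,140]),.083); print("handle ends",np.round(h,4),"joint",h[:,1].mean()-.0075+.088)
E
```

```text
len 0.1582 ctr [0.7161 0.054 ] yaw deg 0.0
near edge [[ 0.6624  0.1323  0.022 ]
 [ 0.6633 -0.0254  0.022 ]]
handle ends [[ 0.6766 -0.0812  0.083 ]
 [ 0.5879 -0.0811  0.083 ]] joint -0.0006677571957753592
```

```bash
python3 -c "
from workcell import robot
print(robot.job_done())"
```

```text
the job is handed in; nothing more can be done
None
```

I did every step in order and handed the job in at about 32.5 s of the 72 s allowed; no verdict is reported back. I slid the cover open, set the small black-handled turner in the blue compartment with its blade at the far end, and shut the cover over it. Then I squared the board with a push on its left side and pushed it straight into the bay without lifting it.

**Last checks**
- **Cover:** the joint measured about -0.001 m, which is shut. I also felt the end stop at about 13 N when closing it.
- **Turner:** before the cover closed, the pictures showed it flat and square, blade at the far end, a few mm forward of centre (judged by eye). It still looks so through the cover.
- **Board:** it came to rest against the back wall at about 13 N. It measured within about 1.5 mm of home in x, about 2 mm in y, and about 0° of yaw.
- **Bystanders:** the sauce bottle, pickle jar and steel cup look unmoved in the top picture. The gripper is clear of everything.

No check failed. The tray fits differed by about 1 mm between pictures. The wall contact came about 8 mm of arm travel later than I had predicted, most likely because I misjudged where the fingers touch; the final picture agrees with fully home.

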